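# Pack the clip cups under the twist-lock lid

## Task

Pack away the blue clip cups: nest all the round ones in one pile on the white round seat inside the open green tin, and make one neat upright pile of the square ones (they do not nest with the round) standing on the floor of the beech tray; there are not always the same number of each. Once the round pile is complete, stand the tall green lid over it with its two yellow lugs in the two gaps of the tin's rim, push it down against the spring and turn it clockwise, seen from above, about a quarter turn to its stop, so that it stays locked down when you let go. Leave the pen pot, the stone and the clip block where they are.

Things in the scene. Friction and masses are not known exactly. Their poses are not given: they have to be found in the camera images.
- tin: Fixed dark green round tin base, 136 mm wide, 34 mm high. Origin: centre of its underside on the desk, z up. Its rim has an inward flange (inner width 107 mm, underside at 26 mm, top at 34 mm) with two gaps about 50 mm wide, centred on the tin's +x and -x and marked yellow outside. In its middle stands the white seat.
- tin_seat (a point): Centre of the mouth of the white round seat, 50 mm above the tin's origin. The seat is like a round cup's collar (64 mm outside, 56 mm inside): the first round cup comes to rest with its underside 24 mm above the tin's origin, the next at 48 and 72 mm.
- spring_ring (a joint): How far (m) the black sprung ring in the tin is pressed down: 0 to 0.010. The lid's lower edge lands on it, 25 mm above the tin's origin; it pushes up with 6 N at 0 and 14 N at 0.010. The lid can turn only when pressed 5 mm or more, only clockwise from above, to a stop at about 85 degrees; let go, it stays there held up against the flange, ring at about 0.005.
- lid: Loose tall green lid, 220 g, open below, 100 mm wide, 116 mm high (inside 92 wide, 112 deep), upright on the desk. At its lower edge two yellow lugs on its +x and -x, reaching 60 mm from the axis, 24 mm wide, 6 mm thick. With its x along the tin's x (either way round, within 9 degrees) they pass the gaps, 2.5 mm sideways play. Origin: centre of underside, z up.
- lid_grip (a point): Point on the lid's axis, 138 mm above its underside, in the rose-gold grip bar on its top: 60 mm long along the lid's x, 18 mm thick along its y, from 116 to 150 mm above the underside. Yellow dots on the top show the lugs' side.
- tray: Fixed square beech tray, 130 mm outside, walls 6 mm thick and 18 mm high, floor 6 mm above the desk. Origin: centre of its underside, x and y parallel to its sides.
- round1: Cobalt ROUND cup, 110 g, 50 mm high: foot 42 mm wide at the bottom, 51 mm at 26 mm height; above it a straight collar 64 mm wide, 4 mm wall, mouth 56 mm. One's foot goes into another's mouth until collar sits on rim, 24 mm higher, 2.5 mm play all round. Origin: centre of underside, z up. Starts upright on the desk; may be absent (None from the start).
- round2: Cobalt ROUND cup, 110 g, 50 mm high: foot 42 mm wide at the bottom, 51 mm at 26 mm height; above it a straight collar 64 mm wide, 4 mm wall, mouth 56 mm. One's foot goes into another's mouth until collar sits on rim, 24 mm higher, 2.5 mm play all round. Origin: centre of underside, z up. Starts upright on the desk; may be absent (None from the start).
- round3: Cobalt ROUND cup, 110 g, 50 mm high: foot 42 mm wide at the bottom, 51 mm at 26 mm height; above it a straight collar 64 mm wide, 4 mm wall, mouth 56 mm. One's foot goes into another's mouth until collar sits on rim, 24 mm higher, 2.5 mm play all round. Origin: centre of underside, z up. Starts upright on the desk; may be absent (None from the start).
- square1: Cobalt SQUARE cup, 110 g, 50 mm high: stepped foot 36 mm wide, 42 mm at 23 mm height; from 26 mm up a straight collar 56 mm wide, 4 mm wall, mouth 48 mm. Nests in a square cup with sides parallel, 24 mm higher, 3 mm play; never in a round one, nor that in it. Origin: centre of underside, x and y along its sides, z up. Starts upright on the desk; may be absent (None).
- square2: Cobalt SQUARE cup, 110 g, 50 mm high: stepped foot 36 mm wide, 42 mm at 23 mm height; from 26 mm up a straight collar 56 mm wide, 4 mm wall, mouth 48 mm. Nests in a square cup with sides parallel, 24 mm higher, 3 mm play; never in a round one, nor that in it. Origin: centre of underside, x and y along its sides, z up. Starts upright on the desk; may be absent (None).
- square3: Cobalt SQUARE cup, 110 g, 50 mm high: stepped foot 36 mm wide, 42 mm at 23 mm height; from 26 mm up a straight collar 56 mm wide, 4 mm wall, mouth 48 mm. Nests in a square cup with sides parallel, 24 mm higher, 3 mm play; never in a round one, nor that in it. Origin: centre of underside, x and y along its sides, z up. Starts upright on the desk; may be absent (None).
- square4: Cobalt SQUARE cup, 110 g, 50 mm high: stepped foot 36 mm wide, 42 mm at 23 mm height; from 26 mm up a straight collar 56 mm wide, 4 mm wall, mouth 48 mm. Nests in a square cup with sides parallel, 24 mm higher, 3 mm play; never in a round one, nor that in it. Origin: centre of underside, x and y along its sides, z up. Starts upright on the desk; may be absent (None).
- pen_pot: Cobalt ceramic pen pot, 76 mm in diameter, 100 mm high (pens to 145 mm), bystander. Origin: centre of its underside.
- stone: Smooth grey river stone, 84 mm across, 37 mm high, bystander. Origin: centre of its underside.
- clip_block: Beech block 60 x 110 x 30 mm (long along its y) with two rose-gold binder clips on it, 47 mm high in all, bystander. Origin: centre of its underside.

How it is judged:
On the way, in this order (a step that is already met when the one before it is completed fails the run):
1. all the round cups that are there stand nested upright on the tin's seat (horizontal distance between each of round1, round2, round3 and tin below 0.01 m and angle between each of round1, round2, round3's own z axis and vertical below 0.1 rad and (z of round1 in the frame of tin between 0.02 and 0.028 m or z of round1 in the frame of tin between 0.044 and 0.052 m or z of round1 in the frame of tin between 0.068 and 0.076 m) and (z of round2 in the frame of tin between 0.02 and 0.028 m or z of round2 in the frame of tin between 0.044 and 0.052 m or z of round2 in the frame of tin between 0.068 and 0.076 m) and (z of round3 in the frame of tin between 0.02 and 0.028 m or z of round3 in the frame of tin between 0.044 and 0.052 m or z of round3 in the frame of tin between 0.068 and 0.076 m)), for 0.2 s.
2. the lid is over them, pushed down and turned to lock (horizontal distance between lid and tin below 0.007 m and angle between lid's own z axis and vertical below 0.06 rad and z of lid in the frame of tin below 0.0225 m and angle between the x axis of lid and the x axis of tin, either way round above 1.2 rad), for 0.2 s.
At the end, for the whole second after the job is handed in: Round cups nested upright on the seat (10 mm off axis, 4 mm of a nesting height); square cups in one upright nested pile on the tray floor (45 mm of its centre each way, 12 mm of each other); lid upright, 7 mm of the axis, underside below 22.5 mm, turned 69 degrees or more; all at rest (all of step 1 and all of step 2 and x of square1 in the frame of tray between -0.045 and 0.045 m and y of square1 in the frame of tray between -0.045 and 0.045 m and angle between each of square1, square2, square3, square4's own z axis and vertical below 0.1 rad and (z of square1 in the frame of tray between 0.002 and 0.01 m or z of square1 in the frame of tray between 0.026 and 0.034 m or z of square1 in the frame of tray between 0.05 and 0.058 m or z of square1 in the frame of tray between 0.074 and 0.082 m) and x of square2 in the frame of tray between -0.045 and 0.045 m and y of square2 in the frame of tray between -0.045 and 0.045 m and (z of square2 in the frame of tray between 0.002 and 0.01 m or z of square2 in the frame of tray between 0.026 and 0.034 m or z of square2 in the frame of tray between 0.05 and 0.058 m or z of square2 in the frame of tray between 0.074 and 0.082 m) and x of square3 in the frame of tray between -0.045 and 0.045 m and y of square3 in the frame of tray between -0.045 and 0.045 m and (z of square3 in the frame of tray between 0.002 and 0.01 m or z of square3 in the frame of tray between 0.026 and 0.034 m or z of square3 in the frame of tray between 0.05 and 0.058 m or z of square3 in the frame of tray between 0.074 and 0.082 m) and x of square4 in the frame of tray between -0.045 and 0.045 m and y of square4 in the frame of tray between -0.045 and 0.045 m and (z of square4 in the frame of tray between 0.002 and 0.01 m or z of square4 in the frame of tray between 0.026 and 0.034 m or z of square4 in the frame of tray between 0.05 and 0.058 m or z of square4 in the frame of tray between 0.074 and 0.082 m) and horizontal distance between each of square2, square3, square4 and square1 below 0.012 m and horizontal distance between each of square3, square4 and square2 below 0.012 m and horizontal distance between square4 and square3 below 0.012 m and linear speed of each of round1, round2, round3, square1, square2, square3, square4, lid below 0.02 m/s); the robot touches nothing.
It fails at once if the pen pot is moved more than 30 mm (distance of pen_pot from where it was at the start of the episode above 0.03 m).
It fails at once if the stone is moved more than 30 mm (distance of stone from where it was at the start of the episode above 0.03 m).
It fails at once if the clip block is moved more than 30 mm (distance of clip_block from where it was at the start of the episode above 0.03 m).
Of round1, round2, round3 only 2 to 3 are there at a start; the rules pass over those that are not, and their reading is None.
Of square1, square2, square3, square4 only 3 to 4 are there at a start; the rules pass over those that are not, and their reading is None.
At some moment in a run one of round1, round2, round3, square1, square2, square3, square4, lid may be knocked a few centimetres aside while the robot is not near it.
It also fails if it takes over 210 s, if anything falls off the work surface, if the arm or the gripper's body presses on something with over 40 N, if the wrist force passes 120 N, or if a joint passes its speed limit or range.

## Robot

A 6-joint arm with a two-finger parallel gripper is mounted at the origin on the work surface. World frame = base frame: x ahead of the robot, y to its left, z up, the work surface at z = 0. Lengths are in m, angles in rad, forces in N, time in s.
With the tool pointing down it reaches from about 0.375 to 0.975 m from the base axis. Payload 3.8 kg.
Tool frame: the origin (TCP) lies at the very end of the fingers, on their centre line; the grasp point (between the pads) lies bot.hold_point_z behind it (bot.hold_point_z is the distance from the TCP to the grasp point, in m); z points along the fingers, y is the line along which they close (so a half turn about z gives the same grasp; the last joint's range is limited). The gripper opens to 85 mm and grips with 20 to 120 N. Pads are 22 mm wide; open, the fingers measure 114 mm over their backs; the gripper's body (76 mm by 85 mm) begins 54 mm behind the grasp point. The pads swing forward as they close: fully open they stand 13 mm farther back than shut.
Start: joints at [1.287, 0.264, 1.604, -0, 1.274, -0.037], TCP at [0.165, 0.655, 0.231] pointing down, gripper open.
Joint ranges: [-2.63, 2.63], [-0.94, 2.18], [0.31, 2.57], [-1.31, 4.45], [0, 2.66], [-2.55, 2.55]. Speed limits (rad/s): [2.57, 2.57, 3.14, 3.14, 3.14, 3.14].

## Interface

Orientations are given as a rotation vector (axis times angle).
In Python, from workcell import bot, job, read_camera, camera_info, read_state gives the robot as it stands (bot), with the cameras as plain functions, the readings as plain functions and the job (job).
- The arm moves only by the shell command python3 jog.py [OPENING] [FORCE], which reads ROWS from standard input. ROWS is one flat JSON list of numbers that holds 1 to 5 rows one after another, with no inner brackets; each row has 4 numbers: dx, dy, dz in m, then a turn about the tool's z in rad; each row shifts and turns the commanded pose from where the row before left it, along the tool's axes as they then stand; what a row does not reach is not made up. A row lasts 1/8 s, in which the tool goes at most 0.0625 m and 0.188 rad, less where a joint would pass 70% of its speed; a pose out of reach is approached as far as the arm can. OPENING is the opening from 0.0 (shut) to 1.0 (fully open), set as the command begins (- or left out keeps the last). The fingers move at their own pace and stop on an object; FORCE is the grip in N (left out, the last holds). Time passes only in rows, so rows that do not move let the fingers close. It prints the time, the measured TCP pose, the force, the opening and the grip force at its end. Input that does not fit is refused with a message, and nothing moves.
- read_state(): the state, without advancing time (a new reading comes with each control period).
- read_camera(name): name is "scene" or "top"; returns the picture (400x640x3 uint8, red, green, blue); there is no depth.
- camera_info(name): a dict with "intrinsics" (3x3 intrinsics, pixels), "extrinsics" (4x4, takes a point from camera to world coordinates). Camera axes: x right, y down, z forward; pixel columns grow to the right and rows downward; lengths in m; the calibration is good to about 2 mm. A picture is of the moment at which its call begins. camera_info takes no time and is no camera call.
- job.finish_job(): hands the job in; it is judged then, once.
The state is a dict: "time": time; "q": joint angles; "joint_vel": joint speeds; "joint_torque": joint torques, N m; "tool_pos": TCP position; "tcp_rot": TCP orientation; "wrist_force": force on the tool from outside, world axes, zero at the start; "torque": the same for the moment, N m; "width": opening from 0.0 (shut) to 1.0 (fully open); "grip_force": force on a finger pad.
Only numpy, scipy, OpenCV 4.12 (cv2) and the standard library are available. Lean on these libraries where they do the work, as an engineer would, in place of code of your own. Each camera call takes 0.05 s, during which the arm holds its last target. There are 200 camera calls.

## Working session

There is one attempt and no reset: what is moved stays moved. The work goes in short steps, Python scripts to look and compute and a shell command to move; the robot and the scene stay as the last step left them, time stands still between calls to the robot, and variables do not carry over. Pictures are saved under pics/ and viewed, at most 14 in all, crops included, and the job is handed in when it is done.

```bash
ls; mkdir -p pics; python3 - <<'E'
from workcell import bot, job, read_camera, camera_info, read_state
import cv2,numpy as np
np.set_printoptions(precision=4,suppress=True)
for n in("scene","top"):
    im=read_camera(n); cv2.imwrite(f"pics/{n}0.png",im[:,:,::-1]); c=camera_info(n); print(n,c["intrinsics"],c["extrinsics"])
print(bot.hold_point_z,read_state())
E
```

```text
jog.py
pics
workcell.py
scene [[442.5857   0.     318.1793]
 [  0.     442.5857 197.9585]
 [  0.       0.       1.    ]] [[-0.8811  0.3194 -0.3488  1.0204]
 [ 0.473   0.5895 -0.6548  0.7717]
 [-0.0035 -0.7419 -0.6705  0.9123]
 [ 0.      0.      0.      1.    ]]
top [[390.9178   0.     320.9623]
 [  0.     390.9178 203.7081]
 [  0.       0.       1.    ]] [[-0.0058 -0.9918  0.1274  0.4695]
 [-0.9998  0.0031 -0.0215  0.0168]
 [ 0.021  -0.1275 -0.9916  1.2279]
 [ 0.      0.      0.      1.    ]]
0.0187 {'time': 0.1, 'q': array([ 1.2871,  0.2647,  1.6053,  0.    ,  1.2737, -0.0369]), 'joint_vel': array([ 0.0019, -0.0007, -0.0029, -0.0002,  0.0009,  0.0004]), 'joint_torque': array([  0.0006, -51.6715, -36.8584,  -0.0001,   0.0065,  -0.    ]), 'tool_pos': array([0.1647, 0.6539, 0.2301]), 'tcp_rot': array([-0.3867, -3.1174,  0.0032]), 'wrist_force': array([ 1.5813, -0.4545, -0.1448]), 'torque': array([-0.0032, -0.0026, -0.0478]), 'grip_force': 0.0, 'width': 0.9989296514864988}
```

View pics/top0.png

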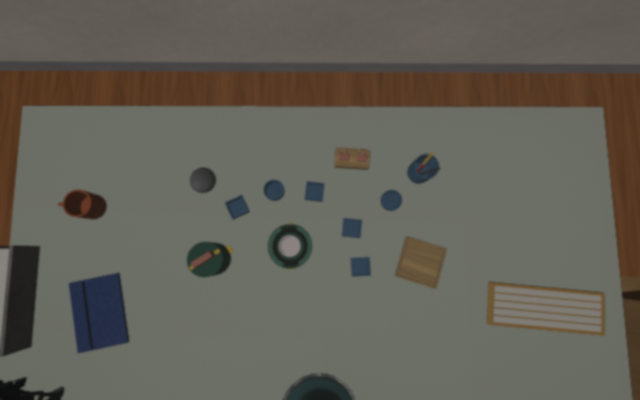

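View pics/scene0.png

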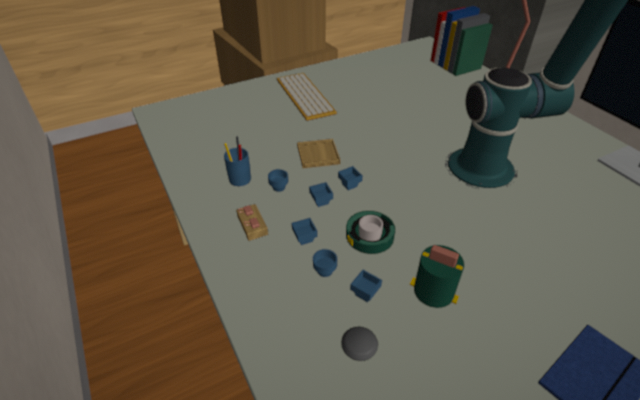

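The top view shows four square cups at (237,207), (315,191), (352,228) and (361,267), and two round cups at (274,190) and (391,201). The tin is at (290,246), the lid at (209,259), the tray at (421,262) and the pen pot at (423,168). In the scene view a yellow tin mark is visible at (350,241).

```bash
cat > h.py <<'E'
from workcell import bot, job, read_camera, camera_info, read_state
import cv2,numpy as np
from scipy.spatial.transform import Rotation as R
np.set_printoptions(precision=4,suppress=True)
C={n:camera_info(n) for n in("scene","top")}
HSV={'blue':((100,110,40),(118,255,255)),'yellow':((20,120,90),(32,255,255)),'white':((0,0,95),(180,60,255)),
     'green':((70,90,20),(98,255,120)),'rose':((0,70,90),(14,200,255)),'beech':((12,60,70),(24,255,255))}
def plane(n,px,z):
    K,E=C[n]["intrinsics"],C[n]["extrinsics"]
    p=np.c_[np.atleast_2d(px).astype(float),np.ones(len(np.atleast_2d(px)))]
    d=(E[:3,:3]@np.linalg.inv(K)@p.T).T; o=E[:3,3]
    return o+d*((z-o[2])/d[:,2])[:,None]
def proj(n,P):
    K,E=C[n]["intrinsics"],C[n]["extrinsics"]
    q=K@(E[:3,:3].T@(np.asarray(P)-E[:3,3])); return q[:2]/q[2]
def tri(a,b):
    (oa,da),(ob,db)=[(C[n]["extrinsics"][:3,3],plane(n,p,0)[0]-C[n]["extrinsics"][:3,3]) for n,p in(("top",a),("scene",b))]
    s=np.linalg.lstsq(np.c_[da,-db],ob-oa,rcond=None)[0]; A,B=oa+s[0]*da,ob+s[1]*db
    return (A+B)/2,np.linalg.norm(A-B)
def blobs(im,col,amin=20):
    h=cv2.cvtColor(cv2.cvtColor(im,cv2.COLOR_RGB2BGR),cv2.COLOR_BGR2HSV)
    m=cv2.inRange(h,*[np.array(x) for x in HSV[col]])
    cs,_=cv2.findContours(m,cv2.RETR_EXTERNAL,cv2.CHAIN_APPROX_NONE)
    out=[]
    for c in cs:
        M=cv2.moments(c)
        if M['m00']>=amin: out.append((np.array([M['m10'],M['m01']])/M['m00'],M['m00'],c))
    return out
def delta(p,yaw=None):
    """tool-axes shift from measured TCP to world p (yaw = world angle of tool y), turn mod pi"""
    s=read_state(); r=R.from_rotvec(s["tcp_rot"]).as_matrix()
    y=np.arctan2(r[1,1],r[0,1]); print("tcp",s["tool_pos"],"yaw_y",round(y,4),"q6",round(s["q"][5],3),"tilt",r[:,2],"t",round(s["time"],2))
    print("  d tool",r.T@(np.asarray(p)-s["tool_pos"]), "turn",None if yaw is None else round(-((yaw-y+np.pi/2)%np.pi-np.pi/2),4))
E
python3 - <<'E'
from h import *
im={n:cv2.cvtColor(cv2.imread(f"pics/{n}0.png"),cv2.COLOR_BGR2RGB) for n in C}
for (x,y) in [(209,262),(200,262),(231,250),(217,252),(200,262),(290,246),(290,225),(415,260),(315,191)]: 
    print((x,y),cv2.cvtColor(im["top"][y:y+1,x:x+1],cv2.COLOR_RGB2HSV)[0,0])
for n in C:
  for col in HSV:
    for c,a,ct in blobs(im[n],col,5 if col=='yellow' else 25):
        if a>6000: continue
        z={'blue':.045,'yellow':.03,'white':.05,'green':.034,'rose':.15,'beech':.018}[col]
        r=cv2.minAreaRect(ct); print(n,col,c,a,"xy",plane(n,c,z)[0][:2],"rect",np.array(r[1]),r[2])
t=cv2.resize(im["top"][160:300,180:460],None,fx=2.8,fy=2.8,interpolation=cv2.INTER_CUBIC)
cv2.imwrite("pics/topc.png",cv2.convertScaleAbs(t[:,:,::-1],alpha=1.8))
t=cv2.resize(im["scene"][200:320,300:480],None,fx=4,fy=4,interpolation=cv2.INTER_CUBIC)
cv2.imwrite("pics/scc.png",cv2.convertScaleAbs(t[:,:,::-1],alpha=1.8))
E
```

```text
(209, 262) [76 85 57]
(200, 262) [  6 100 105]
(231, 250) [ 23 149 125]
(217, 252) [ 24 161 119]
(200, 262) [  6 100 105]
(290, 246) [  5  20 139]
(290, 225) [53 55 56]
(415, 260) [ 18 110 102]
(315, 191) [105 100  79]
scene blue [627.9473 384.3562] 721.0 xy [0.2891 0.7053] rect [25.677  49.7633] 35.75389099121094
scene blue [586.4333 367.8197] 3969.5 xy [0.3317 0.6433] rect [61.3169 76.9035] 36.02737045288086
scene blue [365.3825 285.1886] 502.0 xy [0.6172 0.2536] rect [23.4 25.2] 36.86989974975586
scene blue [324.5382 261.9557] 421.5 xy [0.6689 0.1443] rect [25. 21.] 90.0
scene blue [304.3384 230.6699] 362.5 xy [0.6644 0.0232] rect [23.0074 19.2005] 65.55604553222656
scene blue [320.9581 193.7556] 298.0 xy [ 0.5532 -0.0876] rect [21.019  17.4413] 63.43495178222656
scene blue [277.7505 179.2698] 262.5 xy [ 0.6378 -0.2096] rect [20. 17.] 90.0
scene blue [349.8622 177.303 ] 285.5 xy [ 0.4385 -0.1123] rect [21.2132 17.6777] 45.0
scene blue [238.2514 168.9956] 531.0 xy [ 0.7264 -0.3153] rect [36.2039 22.0617] 81.8698959350586
scene blue [463.9066  12.6886] 235.5 xy [-0.8353 -1.0195] rec
[... 5549 characters left out ...]
 [ 3.3988 16.2786] 10.30484676361084
top rose [ 12.1293 102.952 ] 125.0 xy [0.898  0.8651] rect [ 4.2042 72.2465] 5.290081024169922
top beech [632.9697 343.0305] 1028.0 xy [ 0.196  -0.9537] rect [ 16. 100.] -0.0
top beech [545.7795 308.2853] 4961.0 xy [ 0.301  -0.6942] rect [120.3128  43.4226] 5.440331935882568
top beech [229.2202 248.6488] 28.0 xy [0.4872 0.2722] rect [8.0432 4.715 ] 56.3099365234375
top beech [420.4872 262.1213] 1712.5 xy [ 0.4428 -0.3149] rect [42.9938 42.5818] 15.945395469665527
top beech [427.4093 158.0464] 39.5 xy [ 0.7707 -0.3497] rect [ 3.4358 15.6174] 38.65980529785156
top beech [351.6439 158.101 ] 629.0 xy [ 0.7707 -0.1077] rect [34.8809 19.5544] 3.3664605617523193
```

View pics/topc.png

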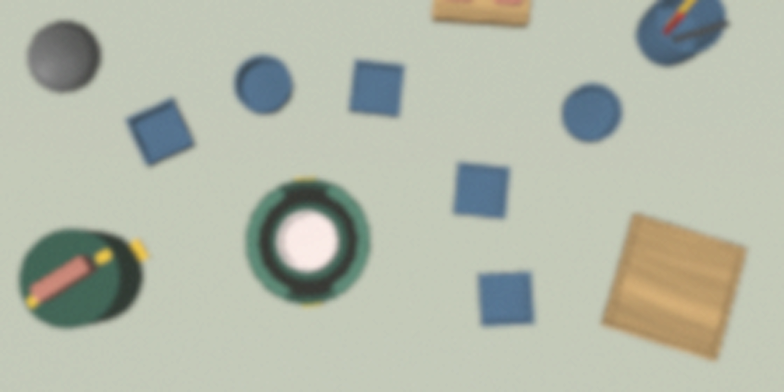

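View pics/scc.png

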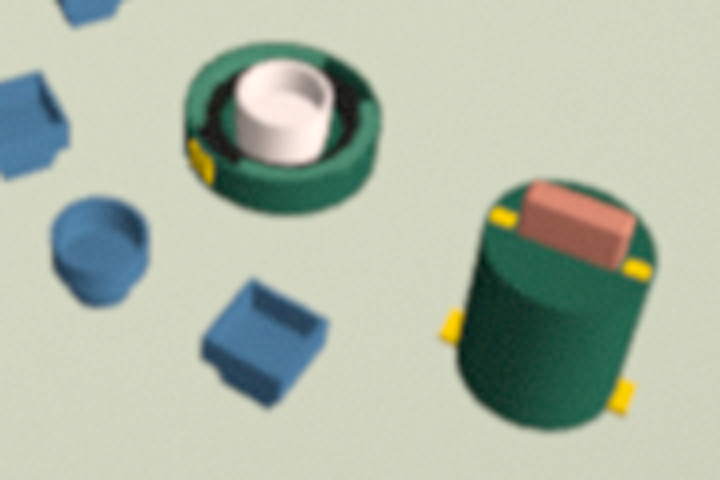

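The top crop shows the tin's yellow marks at about (289,224) and (291,268), so its x axis is close to world x. The lid's bar and dots run from lower-left to upper-right. The scene crop confirms one lid dot at (425,254) and the other at (459,267).

```bash
sed -i "s/'blue':((100,110,40)/'blue':((98,75,30)/; s/'yellow':((20,120,90)/'yellow':((18,95,80)/" h.py
cat >> h.py <<'E'
def cups(top,scene,verbose=True):
    """cup centres and square side angle: top silhouette centroid (z~.044), checked across the views"""
    S=[c for c,a,_ in blobs(scene,'blue',150)]; out=[]
    for c,a,ct in blobs(top,'blue',120):
        p=plane("top",c,.044)[0]
        if not(.3<p[0]<.9 and -.45<p[1]<.45) or a>480: continue
        W=plane("top",ct[:,0].astype(float),.048)[:,:2].astype(np.float32)*1000
        (_,wh,an)=cv2.minAreaRect(W); fill=cv2.contourArea(W)/(wh[0]*wh[1])
        e=[proj("scene",p)-s for s in S]; b=min(range(len(S)),key=lambda i:np.linalg.norm(e[i])) if S else None
        t,g=tri(c,S[b]) if S else (p,9)
        out.append((p,np.radians(an),fill))
        if verbose: print("round" if fill<.86 else "SQUARE","px",c,a,"p",p[:2],"wh",np.array(wh),"ang",round(np.radians(an),3),"fill",round(fill,3),"| tri",t,"gap",round(g,4))
    return out
def snap(tag=None):
    r={n:read_camera(n) for n in("top","scene")}
    if tag: [cv2.imwrite(f"pics/{n}_{tag}.png",r[n][:,:,::-1]) for n in r]
    return r["top"],r["scene"]
E
python3 - <<'E'
from h import *
im={n:cv2.cvtColor(cv2.imread(f"pics/{n}0.png"),cv2.COLOR_BGR2RGB) for n in C}
cups(im["top"],im["scene"])
# tin
h=cv2.cvtColor(im["top"],cv2.COLOR_RGB2HSV)
sub=np.zeros(h.shape[:2],np.uint8); sub[215:280,260:320]=1
def cen(m,n,z,box):
    k=np.zeros_like(m);x0,y0,x1,y1=box;k[y0:y1,x0:x1]=m[y0:y1,x0:x1]
    cs=max(cv2.findContours(k,0,1)[0],key=cv2.contourArea);M=cv2.moments(cs);c=np.array([M['m10'],M['m01']])/M['m00'];(e,r)=cv2.minEnclosingCircle(cs)
    print(n,c,M['m00'],"circ",np.array(e),r,"xy",plane(n,c,z)[0][:2],plane(n,e,z)[0][:2])
cen(cv2.inRange(h[:,:,2],110,255)&cv2.inRange(h[:,:,1],0,35),"top",.05,(277,233,303,259))
cen(cv2.inRange(h,(60,40,20),(95,255,140)),"top",.034,(262,218,320,275))
hs=cv2.cvtColor(im["scene"],cv2.COLOR_RGB2HSV)
print(hs[228,370],hs[222,370],hs[245,370])
for n,i in im.items():
    for c,a,ct in blobs(i,'yellow',2): 
        if n=="top" and 180<c[0]<310 or n=="scene" and 340<c[0]<480 and c[1]>200: print(n,'yellow',c,a,"z.017",plane(n,c,.017)[0][:2],"z.117",plane(n,c,.117)[0][:2])
E
```

```text
SQUARE px [360.2743 266.1382] 248.5 p [ 0.4326 -0.1257] wh [50.8195 47.2686] ang 1.565 fill 0.915 | tri [ 0.4308 -0.1263  0.0313] gap 0.0033
SQUARE px [351.4731 227.657 ] 242.0 p [ 0.5481 -0.1011] wh [49.7567 49.5091] ang 1.458 fill 0.901 | tri [ 0.5473 -0.1012  0.0326] gap 0.0038
SQUARE px [237.0207 206.9398] 241.0 p [0.6126 0.2461] wh [49.5193 49.4132] ang 0.468 fill 0.905 | tri [0.6133 0.248  0.0359] gap 0.0008
round px [390.8887 199.928 ] 254.5 p [ 0.6327 -0.2237] wh [53.7464 57.3825] ang 0.768 fill 0.783 | tri [ 0.6331 -0.2252  0.0322] gap 0.003
SQUARE px [314.1289 191.17  ] 227.5 p [0.6605 0.0118] wh [47.5848 50.8538] ang 1.461 fill 0.888 | tri [0.6608 0.0126 0.0339] gap 0.0031
round px [273.8247 189.9653] 240.5 p [0.6645 0.1351] wh [52.3963 54.082 ] ang 0.794 fill 0.798 | tri [0.6652 0.1365 0.0351] gap 0.0019
round px [421.6906 170.0228] 299.5 p [ 0.7262 -0.3224] wh [65.1679 98.1421] ang 0.584 fill 0.46 | tri [ 0.7258 -0.3226  0.0411] gap 0.0023
top [289.6615 245.7013] 288.5 circ [289.8 245.8] 10.044014930725098 xy [0.4945 0.0856] [0.4942 0.0852]
top [289.5358 245.9447] 1438.0 circ [289.4749 245.8036] 22.054645538330078 xy [0.4941 0.0869] [0.4946 0.0871]
[ 10  27 141] [  7  26 128] [ 79 145  58]
scene yellow [455.1029 298.8284] 34.0 z.017 [0.4362 0.3734] z.117 [0.5014 0.4179]
scene yellow [412.4386 281.2164] 28.5 z.017 [0.4944 0.2825] z.117 [0.5532 0.3371]
scene yellow [458.8062 266.845 ] 21.5 z.017 [0.3618 0.3023] z.117 [0.4353 0.3547]
scene yellow [425.2037 253.8611] 18.0 z.017 [0.4101 0.2265] z.117 [0.4783 0.2874]
scene yellow [350.2333 240.    ] 15.0 z.017 [0.5587 0.0899] z.117 [0.6102 0.1661]
top yellow [190.902  267.3333] 8.5 z.017 [0.4314 0.387 ] z.117 [0.4346 0.3564]
top yellow [216.5    251.0729] 16.0 z.017 [0.4801 0.311 ] z.117 [0.4792 0.2867]
top yellow [229.2143 248.9048] 21.0 z.017 [0.4865 0.2724] z.117 [0.4851 0.2513]
```

```bash
python3 - <<'E'
from h import *
delta([.665,.136,.12],1.3)
E
```

```text
tcp [0.1647 0.6539 0.2301] yaw_y 1.324 q6 -0.037 tilt [-0.0006 -0.002  -1.    ] t 0.1
  d tool [-0.6117 -0.3797  0.1108] turn 0.024
```

```bash
echo '[-0.051, -0.0316, 0, 0, -0.051, -0.0316, 0, 0, -0.051, -0.0316, 0, 0, -0.051, -0.0316, 0, 0, -0.051, -0.0316, 0, 0]' | python3 jog.py 1.0 40; echo '[-0.051, -0.0316, 0, 0, -0.051, -0.0316, 0, 0, -0.051, -0.0316, 0, 0, -0.051, -0.0316, 0, 0, -0.051, -0.0316, 0, 0]' | python3 jog.py; echo '[-0.051, -0.0316, 0, 0, -0.051, -0.0316, 0.03, 0, 0, 0, 0.04, 0, 0, 0, 0, 0]' | python3 jog.py
python3 - <<'E'
from h import *
t,s=snap("a"); cups(t,s); delta([.665,.136,.02])
E
```

```text
time: 0.72
tool_pos: [0.3744, 0.4373, 0.2308]
tcp_rot: [-0.386, -3.117, 0.001]
wrist_force: [1.0, 0.1, 0.1]
width: 0.997
grip_force: 0.0
time: 1.35
tool_pos: [0.5831, 0.2219, 0.2308]
tcp_rot: [-0.387, -3.117, 0.0]
wrist_force: [0.5, 0.7, -0.3]
width: 0.998
grip_force: 0.0
time: 1.85
tool_pos: [0.6595, 0.1389, 0.1579]
tcp_rot: [-0.388, -3.108, 0.004]
wrist_force: [-0.8, -0.0, -0.3]
width: 0.999
grip_force: 0.0
SQUARE px [360.3714 266.1657] 249.5 p [ 0.4325 -0.126 ] wh [50.836  47.2686] ang 1.565 fill 0.918 | tri [ 0.4284 -0.125   0.0303] gap 0.0091
SQUARE px [351.4647 227.6846] 241.0 p [ 0.548  -0.1011] wh [49.644  49.5404] ang 1.453 fill 0.899 | tri [ 0.5108 -0.0674  0.1148] gap 0.0835
round px [237.528  206.7052] 229.5 p [0.6133 0.2446] wh [51.3486 47.8987] ang 0.429 fill 0.858 | tri [0.6134 0.247  0.0351] gap 0.0024
round px [390.9198 199.8941] 253.5 p [ 0.6328 -0.2238] wh [53.7464 57.3825] ang 0.768 fill 0.78 | tri [ 0.633  -0.2252  0.0322] gap 0.0033
SQUARE px [314.1169 191.2142] 229.5 p [0.6604 0.0119] wh [47.7634 50.9826] ang 1.447 fill 0.891 | tri [0.6607 0.0126 0.0337] gap 0.003
round px [417.3985 172.6954] 197.0 p [ 0.7178 -0.3087] wh [64.874  72.1123] ang 0.641 fill 0.412 | tri [ 0.7224 -0.3113  0.0452] gap 0.0109
tcp [0.6623 0.1405 0.1631] yaw_y 1.3243 q6 -1.152 tilt [-0.0015 -0.0001 -1.    ] t 1.95
  d tool [-0.0039 -0.0036  0.1431] turn None
```

```bash
echo '[-0.004, -0.0036, 0.035, 0, 0, 0, 0.04, 0, 0, 0, 0.04, 0, 0, 0, 0.025, 0, 0, 0, 0, 0]' | python3 jog.py; echo '[0, 0, 0, 0, 0, 0, 0, 0, 0, 0, 0, 0, 0, 0, 0, 0, 0, 0, 0, 0]' | python3 jog.py 0.0 30
python3 - <<'E'
from h import *
delta([.4945,.086,.12])
E
```

```text
time: 2.58
tool_pos: [0.6649, 0.1367, 0.0231]
tcp_rot: [-0.384, -3.116, 0.001]
wrist_force: [0.0, -0.8, -0.6]
width: 0.995
grip_force: 0.0
time: 3.2
tool_pos: [0.6684, 0.1365, 0.0269]
tcp_rot: [0.386, 3.112, 0.003]
wrist_force: [-1.0, 0.7, 6.9]
width: 0.751
grip_force: 33.9
tcp [0.6684 0.1365 0.0269] yaw_y 1.3241 q6 -1.16 tilt [ 0.0056  0.0013 -1.    ] t 3.2
  d tool [ 0.1559 -0.0912 -0.0941] turn None
```

```bash
echo '[0, 0, -0.02, 0, 0, 0, -0.04, 0, 0, 0, -0.06, 0, 0, 0, 0, 0, 0, 0, 0, 0]' | python3 jog.py
python3 - <<'E'
from h import *
t,s=snap("b"); delta([.4945,.086,.14])
cv2.imwrite("pics/b2.png",cv2.convertScaleAbs(cv2.resize(s[160:310,240:420,::-1],None,fx=4,fy=4,interpolation=2),alpha=1.8))
E
```

```text
time: 3.82
tool_pos: [0.666, 0.1358, 0.1447]
tcp_rot: [0.387, 3.116, 0.001]
wrist_force: [-0.3, -0.2, -1.5]
width: 0.745
grip_force: 33.9
tcp [0.6645 0.1355 0.1419] yaw_y 1.324 q6 -1.159 tilt [-0.003  -0.0005 -1.    ] t 3.92
  d tool [ 0.1527 -0.0895  0.0024] turn None
```

View pics/b2.png

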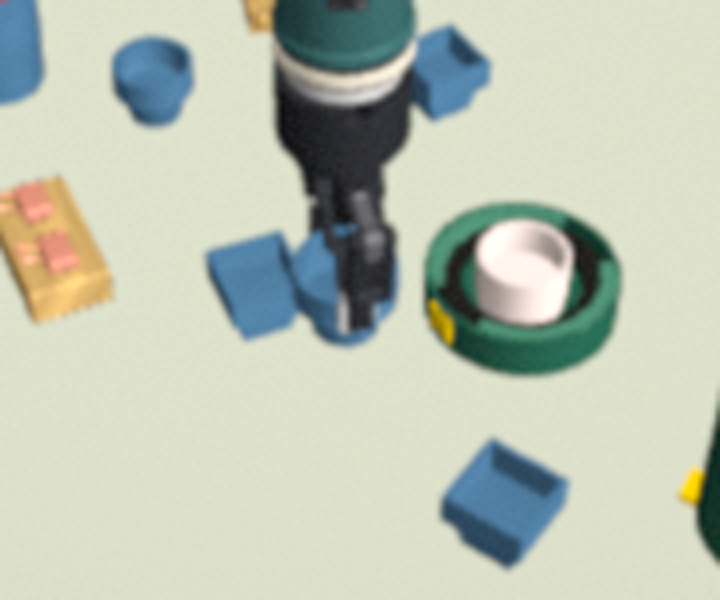

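The scene crop shows the round cup held upright between the fingers at crop (345,285).

```bash
echo '[0.051, -0.03, 0, 0, 0.051, -0.03, 0, 0, 0.051, -0.0295, 0, 0, 0, 0, 0.03, 0, 0, 0, 0.02, 0]' | python3 jog.py; echo '[0, 0, 0, 0]' | python3 jog.py
python3 - <<'E'
from h import *
delta([.4945,.086,.055])
E
```

```text
time: 4.55
tool_pos: [0.4928, 0.0859, 0.091]
tcp_rot: [-0.387, -3.114, 0.001]
wrist_force: [0.1, -0.7, -1.1]
width: 0.746
grip_force: 33.9
time: 4.68
tool_pos: [0.4922, 0.0859, 0.0901]
tcp_rot: [-0.386, -3.111, 0.003]
wrist_force: [-0.6, -0.8, -0.3]
width: 0.754
grip_force: 33.9
tcp [0.4922 0.0859 0.0901] yaw_y 1.324 q6 -1.201 tilt [-0.0074 -0.0009 -1.    ] t 4.67
  d tool [-0.0025  0.0007  0.0351] turn None
```

```bash
echo '[-0.002, 0.0005, 0.01, 0, 0, 0, 0.015, 0, 0, 0, 0.01, 0, 0, 0, 0, 0]' | python3 jog.py; echo '[0, 0, 0.003, 0, 0, 0, 0.003, 0, 0, 0, 0, 0, 0, 0, 0, 0]' | python3 jog.py
python3 - <<'E'
from h import *
delta([.4945,.086,.05])
E
```

```text
time: 5.18
tool_pos: [0.4966, 0.0863, 0.057]
tcp_rot: [-0.386, -3.115, 0.001]
wrist_force: [-0.0, -0.4, -1.2]
width: 0.752
grip_force: 33.9
time: 5.68
tool_pos: [0.4979, 0.0864, 0.0525]
tcp_rot: [0.387, 3.117, 0.0]
wrist_force: [0.1, -0.3, -0.9]
width: 0.747
grip_force: 33.9
tcp [0.4979 0.0864 0.0525] yaw_y 1.324 q6 -1.201 tilt [ 0.0004  0.     -1.    ] t 5.67
  d tool [ 0.0032 -0.0012  0.0025] turn None
```

```bash
echo '[0.003, -0.001, 0, 0, 0, 0, 0.002, 0, 0, 0, 0.002, 0, 0, 0, 0.001, 0, 0, 0, 0, 0]' | python3 jog.py; echo '[0, 0, 0, 0]' | python3 jog.py
```

```text
time: 6.3
tool_pos: [0.4944, 0.0862, 0.0507]
tcp_rot: [-0.386, -3.116, 0.0]
wrist_force: [-12.3, -1.4, 25.6]
width: 0.747
grip_force: 36.3
time: 6.42
tool_pos: [0.4944, 0.0862, 0.0507]
tcp_rot: [-0.387, -3.117, 0.0]
wrist_force: [-12.9, -2.3, 25.5]
width: 0.751
grip_force: 36.2
```

```bash
echo '[0.001, 0, -0.002, 0, 0, 0, 0, 0, 0, 0, 0, 0, 0, 0, 0, 0]' | python3 jog.py 1.0; echo '[0, 0, -0.05, 0, 0, 0, -0.06, 0, 0, 0, -0.05, 0, -0.06, 0, 0, 0, -0.06, 0, 0, 0]' | python3 jog.py;echo '[-0.06, 0, 0, 0, 0, 0, 0, 0]' | python3 jog.py
python3 - <<'E'
from h import *
t,s=snap("c"); cups(t,s); delta([.633,-.2245,.12])
cv2.imwrite("pics/c2.png",cv2.convertScaleAbs(cv2.resize(s[190:260,320:420,::-1],None,fx=6,fy=6,interpolation=2),alpha=1.8))
E
```

```text
time: 6.92
tool_pos: [0.4934, 0.0864, 0.0489]
tcp_rot: [-0.387, -3.117, 0.0]
wrist_force: [-1.1, 0.2, 0.9]
width: 1.001
grip_force: 0.0
time: 7.55
tool_pos: [0.6119, 0.057, 0.2114]
tcp_rot: [0.385, 3.114, 0.001]
wrist_force: [0.1, 1.2, 1.0]
width: 0.998
grip_force: 0.0
time: 7.8
tool_pos: [0.6709, 0.041, 0.2066]
tcp_rot: [-0.389, -3.116, 0.001]
wrist_force: [0.1, 0.2, -0.9]
width: 0.998
grip_force: 0.0
SQUARE px [360.3056 266.1828] 252.5 p [ 0.4324 -0.1258] wh [49.545  50.7216] ang 0.069 fill 0.889 | tri [ 0.4308 -0.1265  0.031 ] gap 0.0029
SQUARE px [351.4531 227.6   ] 245.0 p [ 0.5483 -0.1011] wh [50.0149 49.8642] ang 1.456 fill 0.901 | tri [ 0.5457 -0.1     0.0313] gap 0.0082
SQUARE px [236.9588 206.9609] 243.0 p [0.6125 0.2463] wh [49.5285 49.4502] ang 0.472 fill 0.912 | tri [0.6132 0.2481 0.0359] gap 0.0006
round px [390.8887 199.928 ] 254.5 p [ 0.6327 -0.2237] wh [53.7464 57.3825] ang 0.768 fill 0.783 | tri [ 0.633  -0.2252  0.0321] gap 0.0031
round px [314.4548 190.8062] 258.0 p [0.6616 0.0108] wh [52.5957 57.4273] ang 1.456 fill 0.808 | tri [0.6613 0.0121 0.0336] gap 0.0047
round px [417.5653 172.7102] 199.0 p [ 0.7177 -0.3092] wh [65.7553 69.274 ] ang 0.718 fill 0.428 | tri [ 0.7224 -0.3119  0.0451] gap 0.0109
tcp [0.6677 0.0422 0.2077] yaw_y 1.3234 q6 -1.298 tilt [-0.0031  0.0001 -1.    ] t 7.9
  d tool [-0.032  -0.267   0.0878] turn None
```

View pics/c2.png

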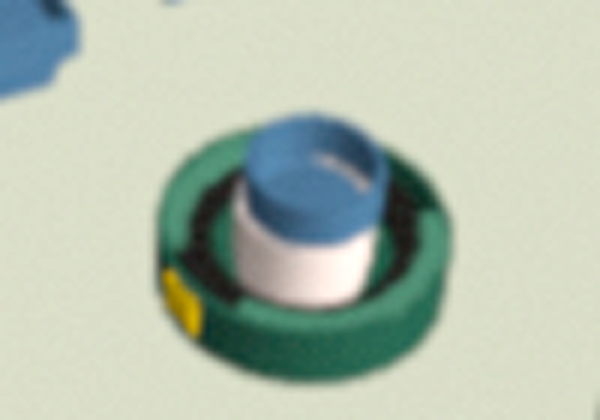

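```bash
python3 - <<'E'
from h import *
t=cv2.imread("pics/top_c.png")
cv2.imwrite("pics/c3.png",cv2.convertScaleAbs(cv2.resize(t[215:280,255:325],None,fx=8,fy=8,interpolation=2),alpha=2))
for c,a,ct in blobs(t[:,:,::-1],'blue',30): 
    if 260<c[0]<320 and 220<c[1]<280: print(c,a,plane("top",c,.072)[0],cv2.minEnclosingCircle(ct))
s=cv2.imread("pics/scene_c.png")
for c,a,ct in blobs(s[:,:,::-1],'blue',30): 
    if 340<c[0]<400 and 200<c[1]<270: print(c,a,plane("scene",c,.062)[0],cv2.boundingRect(ct))
print(proj("scene",[.4945,.086,.062]))
E
```

```text
[372.2648 219.6152] 369.5 [0.4904 0.0887 0.062 ] (360, 210, 25, 20)
[370.4392 219.5026]
```

View pics/c3.png

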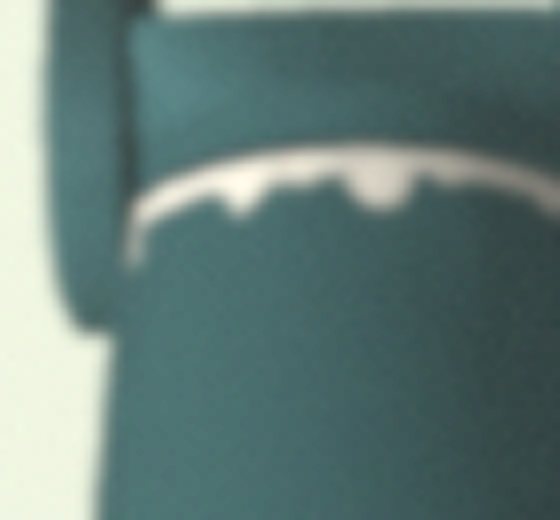

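The arm hides the tin in the top view, so I'll move on towards the second round cup and look again.

```bash
echo '[-0.0064, -0.0534, 0, 0, -0.0064, -0.0534, 0, 0, -0.0064, -0.0534, 0, 0, -0.0064, -0.0534, 0, 0, -0.0064, -0.0534, 0, 0]' | python3 jog.py; echo '[0, 0, 0, 0]' | python3 jog.py
python3 - <<'E'
from h import *
t,s=snap("d"); delta([.633,-.2245,.02])
A=cv2.resize(t[215:280,255:325],None,fx=6,fy=6,interpolation=2);B=cv2.resize(s[195:260,335:405],None,fx=6,fy=6,interpolation=2)
cv2.imwrite("pics/d2.png",cv2.convertScaleAbs(np.hstack([A,B])[:,:,::-1],alpha=1.9))
for c,a,ct in blobs(t,'blue',30): 
    if 260<c[0]<320 and 220<c[1]<280: print(c,a,plane("top",c,.07)[0],cv2.minEnclosingCircle(ct))
E
```

```text
time: 8.52
tool_pos: [0.6323, -0.2246, 0.2102]
tcp_rot: [0.385, 3.117, 0.0]
wrist_force: [0.5, 0.7, -0.7]
width: 1.003
grip_force: 0.0
time: 8.65
tool_pos: [0.6319, -0.2271, 0.21]
tcp_rot: [0.393, 3.117, -0.002]
wrist_force: [0.3, 0.9, -0.8]
width: 1.001
grip_force: 0.0
tcp [ 0.6328 -0.2238  0.2098] yaw_y 1.3229 q6 -1.701 tilt [ 0.0001  0.0007 -1.    ] t 8.75
  d tool [-0.0004 -0.0008  0.1898] turn None
[288.6667 245.5712] 288.0 [0.4945 0.0874 0.07  ] ((288.6000061035156, 246.39999389648438), 10.720170021057129)
```

View pics/d2.png

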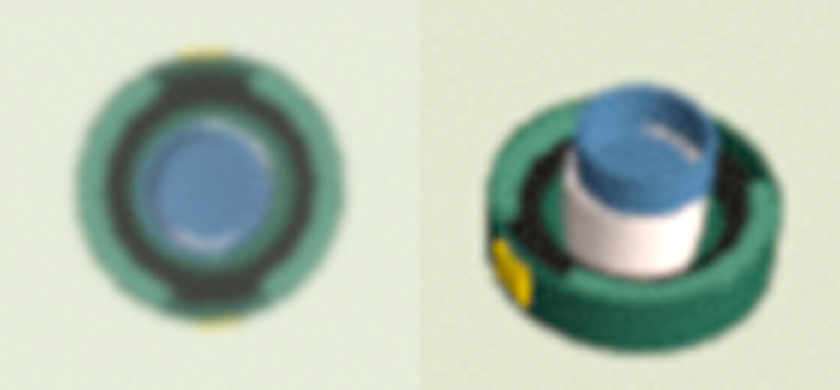

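The cup sits on the seat in both views, with its mouth at about (288.6,246) in the top image. I'll check its rim height by projection while I descend on round B.

```bash
python3 - <<'E'
from h import *
th=np.linspace(0,2*np.pi,73)
for dz in(0,.004,.008):
  P=np.array([proj("scene",[.4945+.032*np.cos(a),.087+.032*np.sin(a),z+dz]) for z in(.050,.074) for a in th])
  print(dz,P.min(0),P.max(0))
a,b=plane("top",[[289.2,223.8],[291.5,268.8]],.017);print(a,b,(a+b)/2,np.arctan2(*(a-b)[[1,0]]))
s=cv2.imread("pics/scene_d.png")
for c,a,ct in blobs(s[:,:,::-1],'blue',30): 
    if 340<c[0]<400 and 200<c[1]<270: print(c,a,ct.min(0),ct.max(0))
E
echo '[0, -0.001, 0.05, 0, 0, 0, 0.05, 0, 0, 0, 0.05, 0, 0, 0, 0.04, 0, 0, 0, 0, 0]' | python3 jog.py; echo '[0, 0, 0, 0, 0, 0, 0, 0, 0, 0, 0, 0, 0, 0, 0, 0, 0, 0, 0, 0]' | python3 jog.py 0.0 30;  echo '[0, 0, -0.02, 0, 0, 0, -0.05, 0, 0, 0, -0.06, 0, 0, 0, -0.06, 0, 0, 0, 0, 0]' | python3 jog.py
python3 - <<'E'
from h import *
delta([.4945,.087,.20])
E
```

```text
0 [358.582  208.4186] [382.9157 231.3434]
0.004 [358.6666 207.3606] [383.0565 230.3094]
0.008 [358.7515 206.298 ] [383.198  229.2706]
[0.5627 0.0893 0.017 ] [0.425  0.0816 0.017 ] [0.4939 0.0855 0.017 ] 0.055444943509269574
[372.2803 219.5933] 370.5 [[360 210]] [[384 229]]
time: 9.38
tool_pos: [0.6299, -0.2215, 0.0152]
tcp_rot: [-0.382, -3.109, -0.004]
wrist_force: [-0.9, -0.1, -0.2]
width: 0.999
grip_force: 0.0
time: 10.0
tool_pos: [0.6358, -0.2257, 0.0222]
tcp_rot: [0.387, 3.113, -0.001]
wrist_force: [-1.0, 2.4, 6.4]
width: 0.755
grip_force: 33.9
time: 10.62
tool_pos: [0.6378, -0.2272, 0.2191]
tcp_rot: [0.385, 3.103, -0.006]
wrist_force: [-0.8, -0.4, -0.7]
width: 0.755
grip_force: 33.7
tcp [ 0.6378 -0.2272  0.2191] yaw_y 1.3237 q6 -1.703 tilt [ 0.0139 -0.0058 -0.9999] t 10.62
  d tool [0.216  0.2697 0.0153] turn None
```

```bash
echo '[0.036, 0.045, 0, 0, 0.036, 0.045, 0, 0, 0.036, 0.045, 0, 0, 0.036, 0.045, 0, 0, 0.036, 0.045, 0, 0]' | python3 jog.py; echo '[0.036, 0.0447, 0.02, 0, 0, 0, 0.04, 0, 0, 0, 0.03, 0, 0, 0, 0, 0, 0, 0, 0, 0]' | python3 jog.py
python3 - <<'E'
from h import *
delta([.494,.0865,.075])
E
```

```text
time: 11.25
tool_pos: [0.5124, 0.0381, 0.209]
tcp_rot: [-0.388, -3.117, 0.0]
wrist_force: [0.8, 1.1, -0.9]
width: 0.758
grip_force: 33.8
time: 11.88
tool_pos: [0.4906, 0.0888, 0.1202]
tcp_rot: [0.387, 3.117, 0.0]
wrist_force: [0.2, 0.1, -1.0]
width: 0.755
grip_force: 33.8
tcp [0.4906 0.0888 0.1202] yaw_y 1.3236 q6 -1.194 tilt [ 0.0008  0.     -1.    ] t 11.88
  d tool [-0.0038 -0.0014  0.0452] turn None
```

```bash
echo '[-0.005, -0.0014, 0.015, 0, 0, 0, 0.015, 0, 0, 0, 0.01, 0, 0, 0, 0, 0, 0, 0, 0, 0]' | python3 jog.py; echo '[0, 0, 0.003, 0, 0, 0, 0.003, 0, 0, 0, 0.002, 0, 0, 0, 0, 0, 0, 0, 0, 0]' | python3 jog.py
```

```text
time: 12.5
tool_pos: [0.4947, 0.0864, 0.0793]
tcp_rot: [-0.387, -3.118, 0.0]
wrist_force: [0.4, -0.7, -0.8]
width: 0.758
grip_force: 33.8
time: 13.12
tool_pos: [0.4946, 0.0864, 0.0713]
tcp_rot: [0.387, 3.118, -0.0]
wrist_force: [-0.1, 0.0, -0.4]
width: 0.761
grip_force: 33.8
```

```bash
echo '[0, 0, 0.0015, 0, 0, 0, 0.0015, 0, 0, 0, 0, 0, 0, 0, 0, 0]' | python3 jog.py; echo '[0, 0, 0.0015, 0, 0, 0, 0, 0, 0, 0, 0, 0]' | python3 jog.py
```

```text
time: 13.62
tool_pos: [0.4949, 0.0865, 0.0701]
tcp_rot: [0.386, 3.117, -0.0]
wrist_force: [-5.4, 0.2, 11.5]
width: 0.757
grip_force: 34.8
time: 14.0
tool_pos: [0.495, 0.0865, 0.07]
tcp_rot: [0.386, 3.118, -0.0]
wrist_force: [-9.6, -1.8, 21.2]
width: 0.756
grip_force: 35.7
```

```bash
echo '[0.001, 0, -0.002, 0, 0, 0, 0, 0, 0, 0, 0, 0, 0, 0, 0, 0]' | python3 jog.py 1.0; echo '[0, 0, -0.05, 0, 0, 0, -0.06, 0, 0, 0, -0.05, 0.18, 0, 0, 0, 0.18, 0, 0, 0, 0.18]' | python3 jog.py; echo '[0, 0, 0, 0.18, 0, 0, 0, 0.03, 0, 0, 0, 0]' | python3 jog.py
python3 - <<'E'
from h import *
delta([.4568,.3213,.22],.57)
E
```

```text
time: 14.5
tool_pos: [0.4934, 0.0867, 0.0684]
tcp_rot: [-0.387, -3.117, 0.0]
wrist_force: [-0.1, 0.7, 1.1]
width: 0.994
grip_force: 0.0
time: 15.12
tool_pos: [0.4942, 0.0867, 0.2299]
tcp_rot: [1.212, 2.896, 0.002]
wrist_force: [0.6, 1.3, -0.8]
width: 0.999
grip_force: 0.0
time: 15.5
tool_pos: [0.4935, 0.0867, 0.2285]
tcp_rot: [-1.498, -2.761, 0.0]
wrist_force: [0.0, 0.7, 0.1]
width: 1.0
grip_force: 0.0
tcp [0.4935 0.0867 0.2285] yaw_y 0.5764 q6 -0.452 tilt [-0.0005 -0.0001 -1.    ] t 15.5
  d tool [0.2168 0.0971 0.0085] turn 0.0064
```

```bash
python3 - <<'E'
from h import *
t,s=snap("e")
for n,i in(("top",t),("scene",s)):
    for c,a,ct in blobs(i,'yellow',4):
        if n=="top" and 180<c[0]<240 or n=="scene" and 400<c[0]<480 and c[1]>200: print(n,'yellow',c,a,"z.117",plane(n,c,.117)[0][:2])
E
echo '[0.0434, 0.0194, 0, 0, 0.0434, 0.0194, 0, 0, 0.0434, 0.0194, 0, 0, 0.0434, 0.0194, 0, 0, 0.0434, 0.0194, 0, 0]' | python3 jog.py; echo '[0, 0, 0, 0, 0, 0, 0, 0]' | python3 jog.py
python3 - <<'E'
from h import *
delta([.4568,.3213,.122],.57)
s=read_camera("scene")
cv2.imwrite("pics/f2.png",cv2.convertScaleAbs(np.hstack([cv2.resize(s[190:260,335:405],None,fx=6,fy=6,interpolation=2),cv2.resize(s[190:330,370:510],None,fx=3,fy=3,interpolation=2)])[:,:,::-1],alpha=1.8))
E
```

```text
top yellow [190.902  267.3333] 8.5 z.117 [0.4346 0.3564]
top yellow [216.5882 251.1569] 17.0 z.117 [0.479  0.2864]
scene yellow [455.1029 298.8284] 34.0 z.117 [0.5014 0.4179]
scene yellow [412.6173 281.1852] 27.0 z.117 [0.5528 0.3372]
scene yellow [458.8062 266.845 ] 21.5 z.117 [0.4353 0.3547]
scene yellow [425.35 253.95] 20.0 z.117 [0.4781 0.2878]
time: 16.23
tool_pos: [0.457, 0.3231, 0.2289]
tcp_rot: [1.499, 2.76, 0.0]
wrist_force: [0.9, 0.3, 0.1]
width: 0.998
grip_force: 0.0
time: 16.48
tool_pos: [0.4571, 0.3213, 0.2285]
tcp_rot: [1.5, 2.76, -0.002]
wrist_force: [0.6, -0.1, 0.1]
width: 1.0
grip_force: 0.0
tcp [0.4571 0.3213 0.2285] yaw_y 0.5755 q6 -0.007 tilt [-0.0004 -0.001  -1.    ] t 16.48
  d tool [ 0.0003 -0.0001  0.1065] turn 0.0055
```

View pics/f2.png

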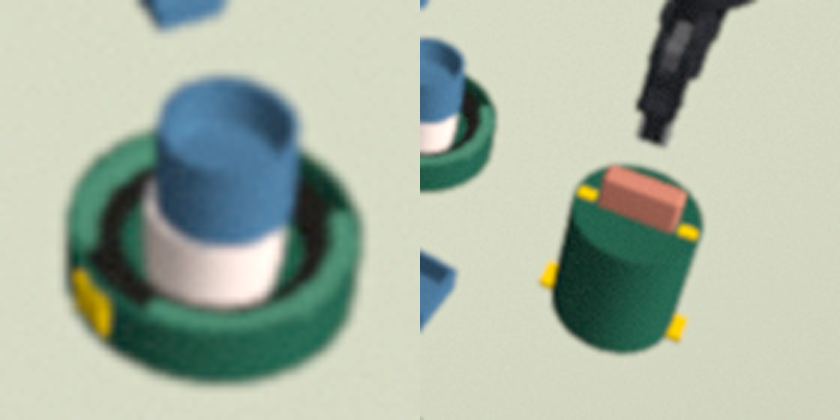

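The left crop shows two nested round cups on the seat, and the right crop shows the lid under the gripper with its bar aligned.

```bash
echo '[0, 0, 0.04, 0, 0, 0, 0.04, 0, 0, 0, 0.0265, 0, 0, 0, 0, 0, 0, 0, 0, 0]' | python3 jog.py; echo '[0, 0, 0, 0, 0, 0, 0, 0, 0, 0, 0, 0, 0, 0, 0, 0, 0, 0, 0, 0]' | python3 jog.py 0.0 100;echo '[0, 0, 0, 0, 0, 0, 0, 0, 0, 0, 0, 0]' | python3 jog.py
```

```text
time: 17.15
tool_pos: [0.4583, 0.3212, 0.1236]
tcp_rot: [1.503, 2.758, 0.002]
wrist_force: [-0.1, 0.5, 0.1]
width: 0.998
grip_force: 0.0
time: 17.77
tool_pos: [0.4573, 0.3217, 0.1227]
tcp_rot: [1.501, 2.759, 0.0]
wrist_force: [-1.5, -1.2, 3.4]
width: 0.194
grip_force: 97.7
time: 18.15
tool_pos: [0.4573, 0.3217, 0.1227]
tcp_rot: [1.502, 2.759, 0.0]
wrist_force: [-2.3, -0.8, 6.2]
width: 0.192
grip_force: 98.0
```

```bash
echo '[0, 0, -0.03, 0, 0, 0, -0.05, 0, 0, 0, -0.05, 0, 0, 0, 0, -0.18, 0, 0, 0, -0.18]' | python3 jog.py; echo '[0, 0, 0, -0.18, 0, 0, 0, -0.18, 0, 0, 0, -0.18, 0, 0, 0, -0.155, 0, 0, 0, 0]' | python3 jog.py
python3 - <<'E'
from h import *
delta([.494,.086,.252],1.626)
t,s=snap("g")
cv2.imwrite("pics/g2.png",cv2.convertScaleAbs(s[100:330,300:540,::-1],alpha=1.6))
E
```

```text
time: 18.77
tool_pos: [0.4574, 0.3216, 0.2522]
tcp_rot: [0.975, 2.986, 0.001]
wrist_force: [-0.0, 0.1, -3.0]
width: 0.191
grip_force: 98.1
time: 19.4
tool_pos: [0.4568, 0.3212, 0.2509]
tcp_rot: [0.089, -3.139, 0.002]
wrist_force: [0.7, 0.7, -3.0]
width: 0.19
grip_force: 98.1
tcp [0.4568 0.3212 0.2509] yaw_y 1.6273 q6 -1.059 tilt [-0.0017 -0.0011 -1.    ] t 19.4
  d tool [-0.0239 -0.237  -0.0009] turn 0.0013
```

View pics/g2.png

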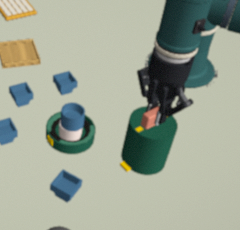

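The scene shows the lid lifted and turned, with a yellow lug facing the camera. Next I carry it over the tin.

```bash
echo '[-0.006, -0.0592, 0, 0, -0.006, -0.0592, 0, 0, -0.006, -0.0592, 0, 0, -0.006, -0.0592, 0, 0, 0, 0, 0, 0]' | python3 jog.py;echo '[0, 0, 0, 0, 0, 0, 0, 0, 0, 0, 0, 0]' | python3 jog.py
python3 - <<'E'
from h import *
delta([.4943,.086,.16],1.626)
E
```

```text
time: 20.12
tool_pos: [0.4954, 0.0827, 0.2522]
tcp_rot: [-0.079, 3.14, -0.002]
wrist_force: [0.7, 0.5, -1.9]
width: 0.194
grip_force: 99.1
time: 20.5
tool_pos: [0.4948, 0.0878, 0.2522]
tcp_rot: [0.094, -3.14, -0.0]
wrist_force: [-0.0, 0.0, -3.7]
width: 0.192
grip_force: 99.1
tcp [0.4948 0.0878 0.2522] yaw_y 1.6309 q6 -1.505 tilt [-0.0002  0.0001 -1.    ] t 20.5
  d tool [ 0.0006 -0.0018  0.0922] turn 0.0049
```

```bash
echo '[0, -0.0018, 0.03, 0.004, 0, 0, 0.03, 0, 0, 0, 0.025, 0, 0, 0, 0.005, 0, 0, 0, 0, 0]' | python3 jog.py;echo '[0, 0, 0, 0, 0, 0, 0, 0]' | python3 jog.py
python3 - <<'E'
from h import *
delta([.4943,.086,.152],1.626)
t,s=snap("h")
A=cv2.resize(t[200:285,240:340],None,fx=4,fy=4,interpolation=2);B=cv2.resize(s[175:260,320:420],None,fx=4,fy=4,interpolation=2)
cv2.imwrite("pics/h2.png",cv2.convertScaleAbs(np.hstack([A,B])[:,:,::-1],alpha=1.9))
E
```

```text
time: 21.12
tool_pos: [0.4952, 0.0853, 0.1626]
tcp_rot: [0.087, -3.14, -0.0]
wrist_force: [0.2, 0.2, -1.9]
width: 0.191
grip_force: 99.0
time: 21.38
tool_pos: [0.496, 0.0849, 0.1636]
tcp_rot: [-0.085, 3.138, 0.0]
wrist_force: [0.7, 0.6, -3.0]
width: 0.195
grip_force: 99.0
tcp [0.496  0.0849 0.1636] yaw_y 1.6251 q6 -1.505 tilt [ 0.0023  0.0002 -1.    ] t 21.38
  d tool [0.0017 0.0012 0.0116] turn -0.0009
```

View pics/h2.png

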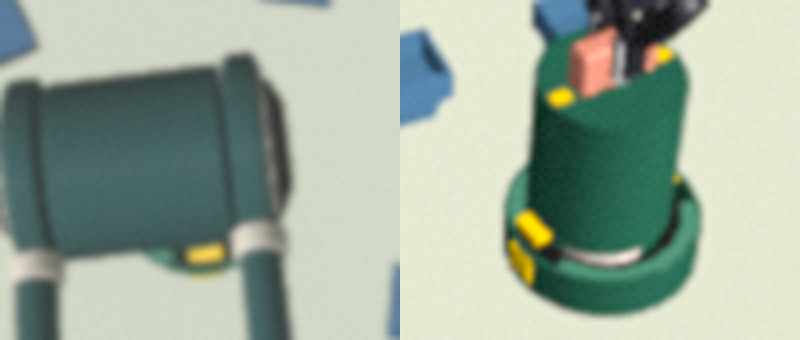

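The lid hovers over the tin. In the scene crop its front lug at (534,230) lies just above the tin's gap mark at (520,258).

```bash
echo '[0.001, 0.0008, 0.003, 0, 0, 0, 0.003, 0, 0, 0, 0.003, 0, 0, 0, 0, 0, 0, 0, 0, 0]' | python3 jog.py;echo '[0, 0, 0.003, 0, 0, 0, 0.002, 0, 0, 0, 0, 0, 0, 0, 0, 0]' | python3 jog.py
```

```text
time: 22.1
tool_pos: [0.4941, 0.0855, 0.1533]
tcp_rot: [0.085, -3.14, -0.0]
wrist_force: [1.1, 0.0, -1.9]
width: 0.189
grip_force: 99.0
time: 22.6
tool_pos: [0.4941, 0.0855, 0.1483]
tcp_rot: [0.085, -3.14, 0.0]
wrist_force: [-0.2, -0.1, -2.0]
width: 0.193
grip_force: 99.2
```

```bash
echo '[0, 0, 0.003, 0, 0, 0, 0.003, 0, 0, 0, 0.0025, 0, 0, 0, 0, 0, 0, 0, 0, 0]' | python3 jog.py
```

```text
time: 23.22
tool_pos: [0.4946, 0.0854, 0.1415]
tcp_rot: [-0.085, 3.139, -0.0]
wrist_force: [-3.0, -2.0, 8.6]
width: 0.192
grip_force: 100.7
```

```bash
echo '[0, 0, 0.0015, 0, 0, 0, 0, 0.1, 0, 0, 0, 0.15, 0, 0, 0, 0.15, 0, 0, 0, 0]' | python3 jog.py; echo '[0, 0, 0, 0.15, 0, 0, 0, 0.15, 0, 0, 0, 0.15, 0, 0, 0, 0.15, 0, 0, 0, 0]' | python3 jog.py
```

```text
time: 23.85
tool_pos: [0.496, 0.0864, 0.1409]
tcp_rot: [0.543, 3.09, 0.004]
wrist_force: [-1.5, 1.0, 9.8]
width: 0.192
grip_force: 100.8
time: 24.48
tool_pos: [0.4963, 0.0869, 0.141]
tcp_rot: [1.432, 2.793, 0.007]
wrist_force: [-1.2, 2.9, 9.3]
width: 0.191
grip_force: 100.8
```

```bash
python3 - <<'E'
from h import *
delta([.4943,.086,.1395],1.626); print(read_state()["torque"])
E
```

```text
tcp [0.4963 0.0869 0.141 ] yaw_y 0.6231 q6 -0.502 tilt [ 0.005   0.0027 -1.    ] t 24.48
  d tool [ 0.0004 -0.0021  0.0015] turn -1.0029
[ 0.5768  0.3188 -0.2215]
```

```bash
echo '[0, -0.001, 0, 0.15, 0, 0, 0, 0.15, 0, 0, 0, 0.1, 0, 0, 0, 0.05, 0, 0, 0, 0]' | python3 jog.py; python3 - <<'E'
from h import *
delta([.4943,.086,.1395],1.626); print(read_state()["torque"])
E
echo '[0, 0, 0, 0.04, 0, 0, 0, 0.03, 0, 0, 0, 0]' | python3 jog.py; python3 - <<'E'
from h import *
delta([.4943,.086,.1395],1.626); print(read_state()["torque"])
E
```

```text
time: 25.1
tool_pos: [0.4956, 0.0861, 0.1412]
tcp_rot: [2.016, 2.406, 0.008]
wrist_force: [-1.0, 2.3, 8.8]
width: 0.197
grip_force: 100.8
tcp [0.4956 0.0861 0.1412] yaw_y 0.1757 q6 -0.055 tilt [ 0.0053  0.0019 -1.    ] t 25.1
  d tool [ 0.0002 -0.0013  0.0016] turn -1.4503
[0.4919 0.2367 0.3909]
time: 25.48
tool_pos: [0.4948, 0.0859, 0.1411]
tcp_rot: [2.092, 2.34, 0.004]
wrist_force: [-3.8, 3.8, 11.3]
width: 0.191
grip_force: 106.3
tcp [0.4948 0.0859 0.1411] yaw_y 0.1116 q6 0.011 tilt [ 0.0036  0.0003 -1.    ] t 25.48
  d tool [ 0.0002 -0.0005  0.0016] turn -1.5144
[0.5475 0.7535 2.4477]
```

```bash
echo '[0, 0, -0.001, -0.02, 0, 0, 0, 0, 0, 0, 0, 0]' | python3 jog.py; echo '[0, 0, 0, 0, 0, 0, 0, 0, 0, 0, 0, 0, 0, 0, 0, 0]' | python3 jog.py 1.0; echo '[0, 0, -0.04, 0, 0, 0, -0.05, 0, 0, 0, -0.05, 0, 0, -0.06, 0, 0, 0, 0, 0, 0]' | python3 jog.py
python3 - <<'E'
from h import *
delta([.548,-.1011,.20],1.456)
E
```

```text
time: 25.85
tool_pos: [0.4946, 0.0859, 0.1411]
tcp_rot: [2.072, 2.359, 0.004]
wrist_force: [-2.7, 3.5, 8.1]
width: 0.197
grip_force: 101.9
time: 26.35
tool_pos: [0.4931, 0.0848, 0.1391]
tcp_rot: [-2.079, -2.355, 0.001]
wrist_force: [1.1, 0.2, -0.3]
width: 1.0
grip_force: 0.0
time: 26.98
tool_pos: [0.4305, 0.077, 0.2789]
tcp_rot: [-2.078, -2.355, 0.002]
wrist_force: [-0.2, -0.1, -0.4]
width: 1.003
grip_force: 0.0
tcp [0.4305 0.077  0.2789] yaw_y 0.1248 q6 -0.005 tilt [-0.0013 -0.0002 -1.    ] t 26.98
  d tool [-0.1914  0.0945  0.0788] turn -1.3312
```

```bash
python3 - <<'E'
from h import *
t,s=snap("i"); cups(t,s)
for n,i in(("top",t),("scene",s)):
    for c,a,ct in blobs(i,'beech',400):
        z=.018; W=plane(n,ct[:,0].astype(float),z)[:,:2].astype(np.float32)*1000
        r=cv2.minAreaRect(W); print(n,"beech",c,plane(n,c,z)[0],r)
delta([.432,-.126,.15],0)
B=cv2.resize(s[160:270,310:430],None,fx=4,fy=4,interpolation=2)
cv2.imwrite("pics/i2.png",cv2.convertScaleAbs(B[:,:,::-1],alpha=1.9))
E
```

```text
SQUARE px [346.4764 275.7448] 254.0 p [ 0.4045 -0.0839] wh [49.7976 49.9147] ang 1.455 fill 0.894 | tri [ 0.4046 -0.0841  0.0429] gap 0.0004
SQUARE px [351.4502 227.6867] 241.0 p [ 0.548 -0.101] wh [49.7775 49.1883] ang 1.456 fill 0.903 | tri [ 0.5472 -0.1011  0.0325] gap 0.0039
SQUARE px [236.9588 206.9609] 243.0 p [0.6125 0.2463] wh [49.5285 49.4502] ang 0.472 fill 0.912 | tri [0.6133 0.2481 0.0359] gap 0.0006
SQUARE px [314.1169 191.2142] 229.5 p [0.6604 0.0119] wh [47.7634 50.9826] ang 1.447 fill 0.891 | tri [0.6607 0.0126 0.034 ] gap 0.0029
round px [417.4554 172.6928] 198.0 p [ 0.7178 -0.3089] wh [66.5807 70.8588] ang 0.676 fill 0.411 | tri [ 0.7223 -0.3115  0.0454] gap 0.0108
top beech [633.0012 342.6627] [ 0.1971 -0.9539  0.018 ] ((180.05714416503906, -945.4640502929688), (49.782291412353516, 289.60638427734375), 83.64252471923828)
top beech [545.7775 308.283 ] [ 0.301  -0.6942  0.018 ] ((301.639404296875, -693.6258544921875), (360.859375, 129.9670867919922), 84.25959014892578)
top beech [420.5182 262.0992] [ 0.4428 -0.315   0.018 ] ((443.5115966796875, -315.0325622558594), (
[... 441 characters left out ...]
171875, -104.91556549072266), (137.13433837890625, 64.2322998046875), 85.7594985961914)
scene beech [318.0186 153.0278] [ 0.4481 -0.3022  0.018 ] ((446.27642822265625, -305.66168212890625), (151.91798400878906, 131.732177734375), 71.934326171875)
scene beech [138.384  279.2759] [ 1.0957 -0.0484  0.018 ] ((1096.945068359375, -210.549560546875), (1155.2093505859375, 291.2841491699219), 89.95209503173828)
scene beech [163.8878  48.0477] [ 0.6998 -1.4091  0.018 ] ((706.1939086914062, -1393.263427734375), (1405.3194580078125, 2352.29345703125), 61.15247344970703)
tcp [0.4335 0.0774 0.2793] yaw_y 0.1248 q6 -0.005 tilt [ 0.001   0.0001 -1.    ] t 27.07
  d tool [-0.2016 -0.0269  0.1293] turn 0.1248
```

View pics/i2.png

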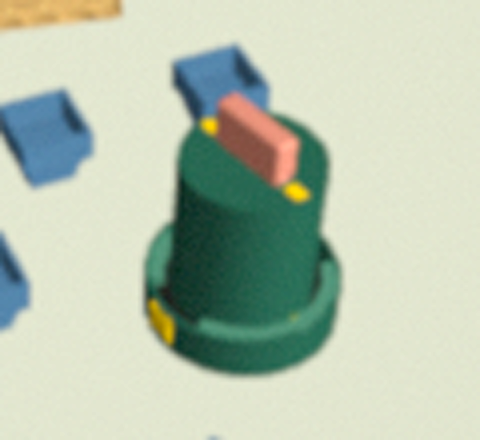

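The lid is locked: its dots at crop (209,126) and (296,191) are a quarter turn from the gap mark. One square cup has been knocked to (0.4045, -0.084), so I start with it.

```bash
echo '[-0.0522, -0.0163, 0, 0, -0.0522, -0.0163, 0.03, 0, -0.0522, -0.0163, 0.04, 0, 0, 0, 0.04, 0.12, 0, 0, 0.02, 0.12]' | python3 jog.py;  echo '[0, 0, 0, 0, 0, 0, 0, 0, 0, 0, 0, 0]' | python3 jog.py
python3 - <<'E'
from h import *
delta([.4045,-.084,.02],-.115)
E
```

```text
time: 27.7
tool_pos: [0.4047, -0.0807, 0.1497]
tcp_rot: [-2.35, -2.08, 0.003]
wrist_force: [-0.1, 1.1, 0.9]
width: 1.003
grip_force: 0.0
time: 28.08
tool_pos: [0.4069, -0.08, 0.1539]
tcp_rot: [2.342, 2.091, 0.002]
wrist_force: [-0.4, 0.1, 0.1]
width: 1.001
grip_force: 0.0
tcp [ 0.4069 -0.08    0.1539] yaw_y -0.1133 q6 -0.141 tilt [ 0.0025 -0.0007 -1.    ] t 28.07
  d tool [-0.0042 -0.0023  0.1338] turn 0.0017
```

```bash
echo '[-0.004, -0.0023, 0.04, 0, 0, 0, 0.04, 0, 0, 0, 0.04, 0, 0, 0, 0.012, 0, 0, 0, 0, 0]' | python3 jog.py; echo '[0, 0, 0, 0, 0, 0, 0, 0, 0, 0, 0, 0, 0, 0, 0, 0, 0, 0, 0, 0]' | python3 jog.py 0.0 30; echo '[0, 0, 0, 0, 0, 0, -0.03, 0, 0, 0, -0.05, 0, 0, 0, -0.04, 0, 0, 0, 0, 0]' | python3 jog.py
python3 - <<'E'
from h import *
delta([.443,-.315,.06],-.115)
E
```

```text
time: 28.7
tool_pos: [0.403, -0.0835, 0.0207]
tcp_rot: [-2.344, -2.091, 0.0]
wrist_force: [-0.2, -0.8, -0.6]
width: 1.002
grip_force: 0.0
time: 29.32
tool_pos: [0.4046, -0.084, 0.0223]
tcp_rot: [2.343, 2.088, 0.003]
wrist_force: [-0.3, 0.2, 6.4]
width: 0.651
grip_force: 32.8
time: 29.95
tool_pos: [0.406, -0.0844, 0.1447]
tcp_rot: [2.34, 2.085, 0.008]
wrist_force: [0.2, 0.0, -2.0]
width: 0.652
grip_force: 33.1
tcp [ 0.406  -0.0844  0.1447] yaw_y -0.115 q6 -0.15 tilt [ 0.0089 -0.0024 -1.    ] t 29.95
  d tool [-0.2247  0.0625  0.0856] turn 0.0
```

```bash
echo '[-0.0562, 0.0156, 0, 0, -0.0562, 0.0156, 0, 0, -0.0562, 0.0156, 0.02, 0, -0.0562, 0.0156, 0.03, 0, 0, 0, 0.03, 0]' | python3 jog.py;  echo '[0, 0, 0.025, 0, 0, 0, 0, 0, 0, 0, 0, 0]' | python3 jog.py
python3 - <<'E'
from h import *
delta([.443,-.315,.03],-.115)
E
```

```text
time: 30.58
tool_pos: [0.4388, -0.3151, 0.0603]
tcp_rot: [2.348, 2.085, -0.001]
wrist_force: [1.0, 0.6, -1.9]
width: 0.649
grip_force: 33.0
time: 30.95
tool_pos: [0.4385, -0.3112, 0.0369]
tcp_rot: [-2.345, -2.09, 0.0]
wrist_force: [-0.1, -0.0, -1.2]
width: 0.653
grip_force: 33.0
tcp [ 0.4385 -0.3112  0.0369] yaw_y -0.1148 q6 -0.549 tilt [-0.0002  0.0002 -1.    ] t 30.95
  d tool [-0.0033  0.0049  0.0069] turn 0.0002
```

```bash
echo '[-0.003, 0.004, 0.003, 0, 0, 0, 0.003, 0, 0, 0, 0.003, 0, 0, 0, 0.0015, 0, 0, 0, 0, 0]' | python3 jog.py; echo '[0, 0, 0, 0, 0, 0, 0, 0]' | python3 jog.py
```

```text
time: 31.58
tool_pos: [0.4427, -0.3151, 0.0283]
tcp_rot: [2.345, 2.09, 0.0]
wrist_force: [-3.7, 1.9, 11.1]
width: 0.649
grip_force: 34.5
time: 31.82
tool_pos: [0.4427, -0.315, 0.0283]
tcp_rot: [2.344, 2.09, 0.0]
wrist_force: [-2.9, 2.7, 11.0]
width: 0.647
grip_force: 34.5
```

```bash
echo '[0, 0, -0.001, 0, 0, 0, 0, 0, 0, 0, 0, 0, 0, 0, 0, 0]' | python3 jog.py 1.0; echo '[0, 0, -0.04, 0, 0, 0, -0.05, 0, 0, 0, -0.03, 0, 0, 0, -0.03, 0, 0, 0, 0, 0]' | python3 jog.py
python3 - <<'E'
from h import *
t,s=snap("j"); cups(t,s); delta([.548,-.1011,.13],-.115)
E
```

```text
time: 32.33
tool_pos: [0.442, -0.3147, 0.0271]
tcp_rot: [-2.345, -2.09, 0.0]
wrist_force: [0.2, 0.6, 1.1]
width: 1.0
grip_force: 0.0
time: 32.95
tool_pos: [0.4439, -0.3161, 0.1803]
tcp_rot: [2.341, 2.086, 0.002]
wrist_force: [-0.3, 0.5, 0.0]
width: 0.996
grip_force: 0.0
SQUARE px [423.2627 262.0521] 252.5 p [ 0.4435 -0.3162] wh [53.1334 48.105 ] ang 1.442 fill 0.886 | tri [ 0.4416 -0.317   0.0367] gap 0.0044
SQUARE px [351.4167 227.6979] 240.0 p [ 0.548  -0.1009] wh [49.5916 49.2377] ang 1.458 fill 0.901 | tri [ 0.5472 -0.101   0.0326] gap 0.0037
SQUARE px [236.9647 206.9046] 241.0 p [0.6127 0.2463] wh [49.5193 49.4132] ang 0.468 fill 0.905 | tri [0.6134 0.2481 0.036 ] gap 0.0008
SQUARE px [314.1109 191.1495] 228.5 p [0.6606 0.0119] wh [47.6349 51.1016] ang 1.447 fill 0.887 | tri [0.6608 0.0127 0.0339] gap 0.0032
round px [417.4263 172.4983] 199.0 p [ 0.7184 -0.3088] wh [65.4178 69.0698] ang 0.598 fill 0.431 | tri [ 0.7227 -0.3111  0.046 ] gap 0.0106
tcp [ 0.4419 -0.3146  0.1768] yaw_y -0.115 q6 -0.55 tilt [-0.0003  0.0002 -1.    ] t 33.05
  d tool [0.2242 0.0809 0.0468] turn 0.0
```

```bash
echo '[0.056, 0.0202, 0, 0, 0.056, 0.0202, 0, 0, 0.056, 0.0202, 0, 0, 0.056, 0.0202, 0.02, 0, 0, 0, 0.03, 0]' | python3 jog.py;  echo '[0, 0, 0.02, 0, 0, 0, 0, 0, 0, 0, 0, 0]' | python3 jog.py
python3 - <<'E'
from h import *
delta([.548,-.101,.022],-.113)
E
```

```text
time: 33.67
tool_pos: [0.5492, -0.0979, 0.1259]
tcp_rot: [-2.34, -2.096, -0.001]
wrist_force: [0.1, -0.9, -0.4]
width: 1.002
grip_force: 0.0
time: 34.05
tool_pos: [0.5476, -0.1019, 0.107]
tcp_rot: [-2.345, -2.089, 0.001]
wrist_force: [0.3, 0.7, 0.4]
width: 1.003
grip_force: 0.0
tcp [ 0.5476 -0.1019  0.107 ] yaw_y -0.1152 q6 -0.113 tilt [-0.0011  0.0002 -1.    ] t 34.05
  d tool [0.0009 0.0003 0.085 ] turn -0.0022
```

```bash
echo '[0.001, 0, 0.04, 0, 0, 0, 0.03, 0, 0, 0, 0.015, 0, 0, 0, 0, 0, 0, 0, 0, 0]' | python3 jog.py; echo '[0, 0, 0, 0, 0, 0, 0, 0, 0, 0, 0, 0, 0, 0, 0, 0, 0, 0, 0, 0]' | python3 jog.py 0.0 30; echo '[0, 0, 0, 0, 0, 0, -0.04, 0, 0, 0, -0.06, 0, 0, 0, -0.04, 0, 0, 0, 0, 0]' | python3 jog.py
python3 - <<'E'
from h import *
delta([.4427,-.315,.1],-.115)
E
```

```text
time: 34.67
tool_pos: [0.5495, -0.1012, 0.0239]
tcp_rot: [2.344, 2.088, 0.002]
wrist_force: [0.2, -0.1, 0.7]
width: 1.004
grip_force: 0.0
time: 35.3
tool_pos: [0.5491, -0.101, 0.0237]
tcp_rot: [2.344, 2.089, 0.002]
wrist_force: [0.5, 0.6, 5.8]
width: 0.649
grip_force: 33.3
time: 35.92
tool_pos: [0.5511, -0.1014, 0.1669]
tcp_rot: [2.34, 2.086, 0.008]
wrist_force: [1.0, -0.5, -0.5]
width: 0.652
grip_force: 33.0
tcp [ 0.5511 -0.1014  0.1669] yaw_y -0.1149 q6 -0.112 tilt [ 0.0084 -0.0019 -1.    ] t 35.92
  d tool [-0.2245 -0.0837  0.0664] turn 0.0001
```

```bash
echo '[-0.0558, -0.0209, 0, 0, -0.0558, -0.0209, 0, 0, -0.0558, -0.0209, 0, 0, -0.0558, -0.0204, 0, 0, 0, 0, 0.03, 0]' | python3 jog.py;  echo '[0, 0, 0.03, 0, 0, 0, 0, 0, 0, 0, 0, 0]' | python3 jog.py
python3 - <<'E'
from h import *
delta([.4427,-.315,.056],-.115)
E
```

```text
time: 36.55
tool_pos: [0.4389, -0.3173, 0.1328]
tcp_rot: [2.348, 2.081, -0.001]
wrist_force: [1.2, 0.5, -1.2]
width: 0.652
grip_force: 33.0
time: 36.92
tool_pos: [0.4397, -0.3126, 0.1021]
tcp_rot: [-2.344, -2.09, 0.0]
wrist_force: [0.2, -0.4, -1.3]
width: 0.645
grip_force: 32.8
tcp [ 0.4397 -0.3126  0.1021] yaw_y -0.1147 q6 -0.549 tilt [-0.0009  0.0007 -1.    ] t 36.92
  d tool [-0.0021  0.0033  0.0461] turn 0.0003
```

```bash
echo '[-0.002, 0.003, 0.015, 0, 0, 0, 0.015, 0, 0, 0, 0.008, 0, 0, 0, 0.004, 0, 0, 0, 0, 0]' | python3 jog.py; echo '[0, 0, 0.002, 0, 0, 0, 0.002, 0, 0, 0, 0.0015, 0, 0, 0, 0, 0, 0, 0, 0, 0]' | python3 jog.py
```

```text
time: 37.55
tool_pos: [0.4425, -0.3151, 0.06]
tcp_rot: [-2.345, -2.09, 0.0]
wrist_force: [-0.5, 0.0, -0.9]
width: 0.648
grip_force: 32.9
time: 38.17
tool_pos: [0.4427, -0.3153, 0.055]
tcp_rot: [2.345, 2.09, -0.0]
wrist_force: [-0.8, 0.8, -2.2]
width: 0.65
grip_force: 32.9
```

```bash
echo '[0, 0, 0.0015, 0, 0, 0, 0.0015, 0, 0, 0, 0, 0, 0, 0, 0, 0]' | python3 jog.py; echo '[0, 0, -0.001, 0, 0, 0, 0, 0, 0, 0, 0, 0, 0, 0, 0, 0, 0, 0, 0, 0]' | python3 jog.py 1.0;echo '[0, 0, -0.03, 0, 0, 0, -0.05, 0, 0, 0, -0.05, 0, 0, 0, 0, 0, 0, 0, 0, 0]' | python3 jog.py
python3 - <<'E'
from h import *
t,s=snap("k"); cups(t,s); delta([.6606,.0122,.18],-.12)
E
```

```text
time: 38.67
tool_pos: [0.443, -0.3155, 0.0537]
tcp_rot: [2.345, 2.09, 0.0]
wrist_force: [-3.5, 3.0, 10.0]
width: 0.65
grip_force: 34.3
time: 39.3
tool_pos: [0.4426, -0.3152, 0.0528]
tcp_rot: [-2.345, -2.09, 0.0]
wrist_force: [0.6, 0.8, 0.2]
width: 0.998
grip_force: 0.0
time: 39.92
tool_pos: [0.4425, -0.3151, 0.1827]
tcp_rot: [-2.345, -2.09, 0.0]
wrist_force: [0.1, -0.4, -0.1]
width: 0.996
grip_force: 0.0
SQUARE px [424.7393 262.1798] 298.5 p [ 0.4431 -0.3206] wh [60.9669 49.237 ] ang 1.466 fill 0.892 | tri [ 0.4414 -0.318   0.0487] gap 0.0043
SQUARE px [236.9729 206.9354] 240.0 p [0.6126 0.2463] wh [49.5193 49.4132] ang 0.468 fill 0.901 | tri [0.6133 0.2481 0.036 ] gap 0.0007
SQUARE px [314.1641 191.2095] 227.5 p [0.6604 0.0117] wh [47.7006 50.6463] ang 1.442 fill 0.89 | tri [0.6607 0.0125 0.0337] gap 0.0031
round px [417.5806 172.708 ] 201.5 p [ 0.7177 -0.3092] wh [66.6217 69.9051] ang 0.632 fill 0.424 | tri [ 0.7223 -0.3119  0.0452] gap 0.0109
tcp [ 0.4416 -0.3145  0.1811] yaw_y -0.115 q6 -0.55 tilt [-0.0026  0.002  -1.    ] t 40.02
  d tool [0.3497 0.1801 0.0011] turn 0.005
```

```bash
echo '[0.05, 0.0257, 0, 0, 0.05, 0.0257, 0, 0, 0.05, 0.0257, 0, 0, 0.05, 0.0257, 0, 0, 0.05, 0.0257, 0, 0]' | python3 jog.py;  echo '[0.05, 0.0257, 0.02, 0.005, 0.05, 0.0257, 0.03, 0, 0, 0, 0.03, 0, 0, 0, 0, 0, 0, 0, 0, 0]' | python3 jog.py
python3 - <<'E'
from h import *
delta([.6606,.0121,.0235],-.12)
E
```

```text
time: 40.65
tool_pos: [0.5986, -0.0799, 0.1807]
tcp_rot: [-2.343, -2.088, 0.004]
wrist_force: [-0.6, -0.6, 0.0]
width: 1.0
grip_force: 0.0
time: 41.28
tool_pos: [0.6607, 0.0102, 0.1031]
tcp_rot: [-2.351, -2.083, 0.002]
wrist_force: [0.5, -0.4, 0.5]
width: 0.999
grip_force: 0.0
tcp [0.6607 0.0102 0.1031] yaw_y -0.1205 q6 0.098 tilt [-0.0013 -0.0001 -1.    ] t 41.27
  d tool [ 0.0018 -0.0002  0.0796] turn -0.0005
```

```bash
echo '[0.0018, 0, 0.04, 0, 0, 0, 0.03, 0, 0, 0, 0.01, 0, 0, 0, 0, 0, 0, 0, 0, 0]' | python3 jog.py; echo '[0, 0, 0, 0, 0, 0, 0, 0, 0, 0, 0, 0, 0, 0, 0, 0, 0, 0, 0, 0]' | python3 jog.py 0.0 30; echo '[0, 0, 0, 0, 0, 0, -0.04, 0, 0, 0, -0.06, 0, 0, 0, -0.06, 0, 0, 0, 0, 0]' | python3 jog.py
python3 - <<'E'
from h import *
delta([.4428,-.3153,.15],-.115)
E
```

```text
time: 41.9
tool_pos: [0.6631, 0.0122, 0.0257]
tcp_rot: [2.349, 2.082, 0.004]
wrist_force: [0.7, -0.1, 0.1]
width: 1.0
grip_force: 0.0
time: 42.52
tool_pos: [0.6624, 0.0125, 0.0249]
tcp_rot: [2.35, 2.084, 0.002]
wrist_force: [-0.2, -0.3, 6.6]
width: 0.649
grip_force: 33.4
time: 43.15
tool_pos: [0.6658, 0.0125, 0.191]
tcp_rot: [2.344, 2.079, 0.015]
wrist_force: [0.8, -0.3, -1.1]
width: 0.649
grip_force: 32.8
tcp [0.6658 0.0125 0.191 ] yaw_y -0.1198 q6 0.101 tilt [ 0.0129 -0.0002 -0.9999] t 43.15
  d tool [-0.3522 -0.1828  0.0382] turn -0.0048
```

```bash
echo '[-0.0503, -0.0261, 0, 0, -0.0503, -0.0261, 0, 0, -0.0503, -0.0261, 0, 0, -0.0503, -0.0261, 0, 0, -0.0503, -0.0261, 0, 0]' | python3 jog.py;  echo '[-0.0503, -0.0261, 0, 0, -0.0503, -0.0261, 0, -0.005, 0, 0, 0.03, 0, 0, 0, 0.03, 0, 0, 0, 0, 0]' | python3 jog.py;echo '[0, 0, 0, 0, 0, 0, 0, 0]' | python3 jog.py
python3 - <<'E'
from h import *
delta([.4428,-.3153,.085],-.115)
E
```

```text
time: 43.78
tool_pos: [0.4996, -0.2223, 0.1818]
tcp_rot: [-2.349, -2.083, 0.002]
wrist_force: [-0.4, -0.7, -1.1]
width: 0.648
grip_force: 32.7
time: 44.4
tool_pos: [0.4347, -0.313, 0.1193]
tcp_rot: [-2.339, -2.084, 0.002]
wrist_force: [-1.0, 0.7, -1.0]
width: 0.649
grip_force: 32.7
time: 44.65
tool_pos: [0.4389, -0.3157, 0.1249]
tcp_rot: [2.343, 2.089, 0.001]
wrist_force: [0.4, 0.1, -2.0]
width: 0.649
grip_force: 32.7
tcp [ 0.4389 -0.3157  0.1249] yaw_y -0.1144 q6 -0.555 tilt [ 0.0019 -0.0015 -1.    ] t 44.65
  d tool [0.0009 0.0037 0.0399] turn 0.0006
```

```bash
echo '[0.0005, 0.0037, 0.015, 0, 0, 0, 0.015, 0, 0, 0, 0.008, 0, 0, 0, 0, 0, 0, 0, 0, 0]' | python3 jog.py; echo '[0, 0, 0.002, 0, 0, 0, 0.002, 0, 0, 0, 0.001, 0, 0, 0, 0, 0, 0, 0, 0, 0]' | python3 jog.py
```

```text
time: 45.28
tool_pos: [0.4417, -0.3152, 0.0856]
tcp_rot: [2.345, 2.09, -0.0]
wrist_force: [0.6, 0.4, -0.7]
width: 0.65
grip_force: 32.8
time: 45.9
tool_pos: [0.4416, -0.3152, 0.0806]
tcp_rot: [2.345, 2.09, 0.0]
wrist_force: [0.4, 0.8, -0.8]
width: 0.647
grip_force: 32.8
```

```bash
echo '[0, 0, 0.0015, 0, 0, 0, 0.0015, 0, 0, 0, 0.0005, 0, 0, 0, 0, 0]' | python3 jog.py; echo '[0, 0, -0.001, 0, 0, 0, 0, 0, 0, 0, 0, 0, 0, 0, 0, 0, 0, 0, 0, 0]' | python3 jog.py 1.0;echo '[0, 0, -0.03, 0, 0, 0, -0.05, 0, 0, 0, -0.05, 0, 0, 0, 0, 0, 0, 0, 0, 0]' | python3 jog.py
python3 - <<'E'
from h import *
t,s=snap("l"); cups(t,s); delta([.613,.2468,.21],.47)
E
```

```text
time: 46.4
tool_pos: [0.4419, -0.3154, 0.0788]
tcp_rot: [2.345, 2.09, -0.0]
wrist_force: [-3.6, 3.0, 9.6]
width: 0.647
grip_force: 34.1
time: 47.02
tool_pos: [0.4415, -0.3151, 0.0778]
tcp_rot: [-2.345, -2.09, 0.0]
wrist_force: [0.5, 0.4, -0.7]
width: 1.003
grip_force: 0.0
time: 47.65
tool_pos: [0.4414, -0.315, 0.2078]
tcp_rot: [-2.345, -2.09, 0.0]
wrist_force: [-0.6, 0.6, -0.8]
width: 1.001
grip_force: 0.0
SQUARE px [426.1506 262.5602] 347.5 p [ 0.4419 -0.3249] wh [68.4597 50.7121] ang 1.475 fill 0.898 | tri [ 0.4406 -0.3186  0.0615] gap 0.0042
SQUARE px [237.     206.9393] 239.0 p [0.6126 0.2462] wh [49.5193 49.4132] ang 0.468 fill 0.897 | tri [0.6133 0.248  0.0359] gap 0.0008
round px [417.4636 172.7487] 197.0 p [ 0.7176 -0.3089] wh [65.3723 67.6892] ang 0.756 fill 0.436 | tri [ 0.7223 -0.3116  0.0453] gap 0.0111
tcp [ 0.4406 -0.3143  0.2061] yaw_y -0.115 q6 -0.551 tilt [-0.0026  0.0021 -1.    ] t 47.75
  d tool [ 0.5772  0.1069 -0.0032] turn -0.585
```

```bash
echo '[0.0577, 0.0107, 0, 0, 0.0577, 0.0107, 0, 0, 0.0577, 0.0107, 0, 0, 0.0577, 0.0107, 0, 0, 0.0577, 0.0107, 0, 0]' | python3 jog.py;  echo '[0.0577, 0.0107, 0, 0, 0.0577, 0.0107, 0, 0, 0.0577, 0.0107, 0, 0, 0.0577, 0.0107, 0, 0, 0.0577, 0.0107, 0, 0]' | python3 jog.py;echo '[0, 0, 0.03, -0.15, 0, 0, 0.03, -0.15, 0, 0, 0.03, -0.15, 0, 0, 0, -0.135, 0, 0, 0, 0]' | python3 jog.py
python3 - <<'E'
from h import *
delta([.6128,.2468,.024],.47)
E
```

```text
time: 48.38
tool_pos: [0.527, -0.0328, 0.206]
tcp_rot: [-2.344, -2.088, 0.003]
wrist_force: [0.5, -0.7, 0.4]
width: 0.997
grip_force: 0.0
time: 49.0
tool_pos: [0.6134, 0.2473, 0.2055]
tcp_rot: [-2.344, -2.09, 0.005]
wrist_force: [-0.2, -0.9, 0.3]
width: 1.001
grip_force: 0.0
time: 49.62
tool_pos: [0.6125, 0.2452, 0.1152]
tcp_rot: [-1.644, -2.674, 0.006]
wrist_force: [0.8, 0.7, 0.0]
width: 1.001
grip_force: 0.0
tcp [0.6125 0.2452 0.1152] yaw_y 0.4686 q6 -0.125 tilt [-0.0043 -0.0016 -1.    ] t 49.62
  d tool [0.0012 0.0014 0.0912] turn -0.0014
```

```bash
echo '[0.001, 0.001, 0.04, 0, 0, 0, 0.035, 0, 0, 0, 0.016, 0, 0, 0, 0, 0, 0, 0, 0, 0]' | python3 jog.py; echo '[0, 0, 0, 0, 0, 0, 0, 0, 0, 0, 0, 0, 0, 0, 0, 0, 0, 0, 0, 0]' | python3 jog.py 0.0 30; echo '[0, 0, 0, 0, 0, 0, -0.04, 0, 0, 0, -0.06, 0, 0, 0, -0.06, 0, 0, 0, -0.04, 0]' | python3 jog.py;echo '[0, 0, 0, 0.15, 0, 0, 0, 0.15, 0, 0, 0, 0.15, 0, 0, 0, 0.135, 0, 0, 0, 0]' | python3 jog.py
python3 - <<'E'
from h import *
delta([.4422,-.3153,.2],-.115)
E
```

```text
time: 50.25
tool_pos: [0.6158, 0.2476, 0.0286]
tcp_rot: [1.643, 2.676, 0.003]
wrist_force: [0.0, -0.7, 0.2]
width: 1.0
grip_force: 0.0
time: 50.88
tool_pos: [0.6156, 0.2475, 0.0287]
tcp_rot: [1.642, 2.676, 0.003]
wrist_force: [-0.6, 0.3, 6.3]
width: 0.649
grip_force: 33.5
time: 51.5
tool_pos: [0.6154, 0.2475, 0.2306]
tcp_rot: [1.642, 2.676, 0.005]
wrist_force: [0.5, -0.3, -1.8]
width: 0.65
grip_force: 32.9
time: 52.12
tool_pos: [0.6141, 0.247, 0.2265]
tcp_rot: [-2.344, -2.091, 0.001]
wrist_force: [0.1, 0.3, -0.3]
width: 0.646
grip_force: 32.8
tcp [0.6141 0.247  0.2265] yaw_y -0.1136 q6 0.458 tilt [-0.0009 -0.0003 -1.    ] t 52.12
  d tool [-0.5781 -0.1071  0.0268] turn 0.0014
```

```bash
echo '[-0.0578, -0.0107, 0, 0, -0.0578, -0.0107, 0, 0, -0.0578, -0.0107, 0, 0, -0.0578, -0.0107, 0, 0, -0.0578, -0.0107, 0, 0]' | python3 jog.py;  echo '[-0.0578, -0.0107, 0, 0, -0.0578, -0.0107, 0, 0, -0.0578, -0.0107, 0, 0, -0.0578, -0.0107, 0, 0, -0.0578, -0.0107, 0, 0]' | python3 jog.py;echo '[0, 0, 0.03, 0, 0, 0, 0.03, 0, 0, 0, 0.015, 0, 0, 0, 0, 0, 0, 0, 0, 0]' | python3 jog.py
python3 - <<'E'
from h import *
delta([.4422,-.3153,.112],-.115)
E
```

```text
time: 52.75
tool_pos: [0.5273, -0.0354, 0.227]
tcp_rot: [2.342, 2.094, 0.0]
wrist_force: [1.0, 0.1, -1.3]
width: 0.646
grip_force: 32.8
time: 53.38
tool_pos: [0.441, -0.3164, 0.2271]
tcp_rot: [2.342, 2.093, 0.0]
wrist_force: [-0.4, -0.8, -1.2]
width: 0.647
grip_force: 32.8
time: 54.0
tool_pos: [0.4428, -0.3151, 0.1533]
tcp_rot: [2.343, 2.09, 0.001]
wrist_force: [0.2, 0.6, -0.6]
width: 0.647
grip_force: 32.8
tcp [ 0.4428 -0.3151  0.1533] yaw_y -0.1138 q6 -0.55 tilt [ 0.0016 -0.0013 -1.    ] t 54.0
  d tool [-0.0002 -0.0007  0.0413] turn 0.0012
```

```bash
echo '[0, -0.0005, 0.02, 0, 0, 0, 0.015, 0, 0, 0, 0.005, 0, 0, 0, 0, 0, 0, 0, 0, 0]' | python3 jog.py; echo '[0, 0, 0.002, 0, 0, 0, 0.002, 0, 0, 0, 0.001, 0, 0, 0, 0, 0, 0, 0, 0, 0]' | python3 jog.py
```

```text
time: 54.62
tool_pos: [0.4419, -0.315, 0.1127]
tcp_rot: [2.345, 2.09, 0.0]
wrist_force: [-0.2, -0.7, -1.6]
width: 0.65
grip_force: 32.8
time: 55.25
tool_pos: [0.4415, -0.3148, 0.107]
tcp_rot: [2.345, 2.09, 0.0]
wrist_force: [-0.7, 0.3, -1.2]
width: 0.652
grip_force: 32.8
```

```bash
echo '[0, 0, 0.0015, 0, 0, 0, 0.001, 0, 0, 0, 0, 0, 0, 0, 0, 0]' | python3 jog.py; echo '[0, 0, -0.001, 0, 0, 0, 0, 0, 0, 0, 0, 0, 0, 0, 0, 0, 0, 0, 0, 0]' | python3 jog.py 1.0;echo '[0, 0, -0.03, 0, 0, 0, -0.05, 0, 0, 0, -0.05, 0, 0.06, 0, 0, 0, 0.06, 0, 0, 0]' | python3 jog.py; echo '[0.06, 0, 0, 0, 0, 0, 0, 0, 0, 0, 0, 0]' | python3 jog.py
python3 - <<'E'
from h import *
t,s=snap("m"); cups(t,s)
A=cv2.resize(s[100:290,220:460],None,fx=3.3,fy=3.1,interpolation=2)
cv2.imwrite("pics/m2.png",cv2.convertScaleAbs(A[:,:,::-1],alpha=1.9))
for c,a,ct in blobs(s,'yellow',4):
    if 330<c[0]<420 and c[1]>160: print(c,a,plane("scene",c,.0197+.117)[0])
E
```

```text
time: 55.75
tool_pos: [0.4418, -0.3151, 0.1066]
tcp_rot: [2.345, 2.09, -0.0]
wrist_force: [-3.2, 2.3, 10.6]
width: 0.648
grip_force: 34.2
time: 56.38
tool_pos: [0.4413, -0.3147, 0.1053]
tcp_rot: [-2.345, -2.09, 0.0]
wrist_force: [0.2, -0.5, -0.0]
width: 1.0
grip_force: 0.0
time: 57.0
tool_pos: [0.4558, -0.1951, 0.2368]
tcp_rot: [2.346, 2.086, 0.002]
wrist_force: [0.2, 0.2, 0.2]
width: 1.004
grip_force: 0.0
time: 57.38
tool_pos: [0.4622, -0.136, 0.2356]
tcp_rot: [2.343, 2.091, -0.001]
wrist_force: [-0.1, 0.0, -0.5]
width: 1.002
grip_force: 0.0
round px [417.5021 172.6449] 199.5 p [ 0.7179 -0.309 ] wh [65.4153 70.9603] ang 0.598 fill 0.421 | tri [ 0.7225 -0.3116  0.0456] gap 0.0109
[350.2688 240.1505] 15.5 [0.6206 0.1815 0.1367]
[383.3846 207.359 ] 13.0 [0.4876 0.1252 0.1367]
[362.2698 191.1111] 10.5 [0.5011 0.0463 0.1367]
```

View pics/m2.png

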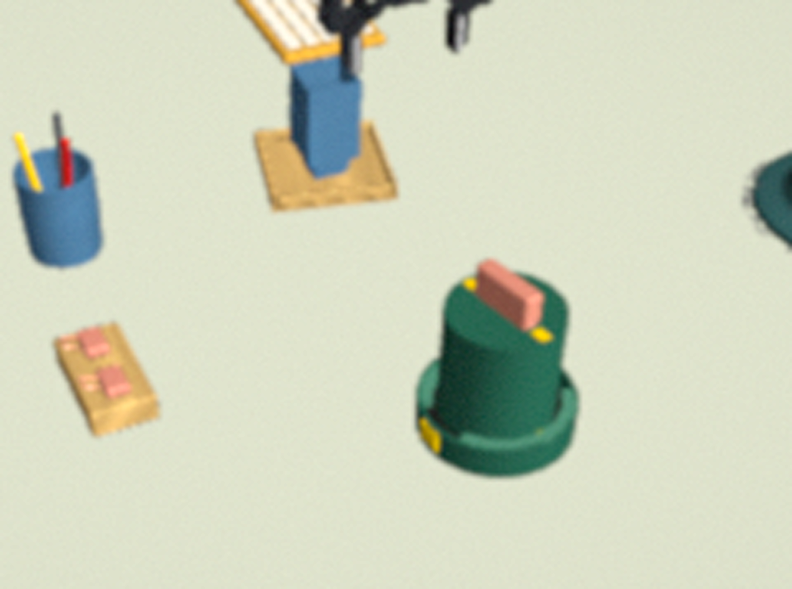

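The scene shows the square pile upright on the tray at crop (325,115) and the lid locked. The lid's dots are centred on (0.494, 0.086), within 1 mm of the tin's axis, and turned about 83 degrees from the tin's x axis. The pen pot and clip block have not moved.

```bash
python3 -c "
from workcell import bot, job, read_camera, camera_info, read_state
print(job.finish_job())"
```

```text
the job is handed in; nothing more can be done
None
```

I handed the job in at about 57 s: both round cups are nested on the tin's seat under the locked lid, and all four square cups are in one upright pile on the tray; the hand-in returned no verdict.

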